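# Stack the slide cases in the carrier and lock them with the hold-down blade

## Robot

A 6-joint arm with a two-finger parallel gripper is mounted at the origin on a cart in front of the work surface, level with it; the furniture and walls round the work are solid. World frame = base frame: x ahead of the robot, y to its left, z up, the work surface at z = 0. Lengths are in m, angles in degrees, forces in N, time in s.
With the tool pointing down it reaches from about 0.375 to 0.9 m from the base axis. Payload 3.1 kg.
Tool frame: the origin (TCP) lies between the finger pads; the fingertips stand 22 mm ahead of it and the grasp point (between the pads) lies 3 mm ahead of it (bot.tip_extent is the distance from the TCP to the fingertips, in m); y points along the fingers, z is the direction in which the jaws open and shut, and the axes are right-handed (so a half turn about y gives the same grasp; the last joint's range is limited). The gripper opens to 87 mm and grips with 3 to 60 N. Pads are 19 mm wide; open, the fingers measure 117 mm over their backs; the gripper's body (75 mm by 190 mm) begins 51 mm behind the grasp point.
Start: joints at [-76.748, 30.224, 82.088, -0, 67.689, -10.227], TCP at [0.249, -0.573, 0.245] pointing down, gripper open.
Joint ranges: [-176.69, 176.69], [-43.24, 126.21], [12.49, 139.97], [-82, 262], [0, 151.66], [-163.58, 163.58]. Speed limits (degrees/s): [159.86, 159.86, 180, 180, 180, 180].

## Interface

Orientations are given as a 3x3 rotation matrix whose columns are the frame's x, y, z axes.
In Python, from rig import bot, eyes, models gives the robot as it stands. The module is installed in compiled form; this text tells all that it offers.
- The arm moves only by the tool arm_command, never from a script. Its arguments are lists of equal length, an entry for each row: "translation": the shift along the tool's x, y, z each as a share of 0.08 m, from -1 to 1, a list of three; "rotation": the turn, a rotation vector about the tool's x, y, z each as a share of 60 degrees, from -1 to 1, a list of three; "grip": the closure, from -1 (fully open) to 1 (shut), so that 0 is half open. In form: {"translation": [[x, y, z], ...], "rotation": [[rx, ry, rz], ...], "grip": [grip, ...]}. A call has 1 to 5 rows; each row is the pose to reach, as a shift and turn from the pose commanded when the call began, along the tool's axes at that moment; what a row does not reach only later rows make up. A row lasts 1/10 s, in which the tool goes at most 50 mm and 8.59 degrees, less where a joint would pass 70% of its speed; a pose out of reach is approached as far as the arm can. A call with a number of a shift or a turn outside -1 to 1 is refused whole. A call with a gripper value outside its range is refused whole. The fingers move at their own pace and stop on an object; the grip force is fixed at half the most. Time passes only in rows, so rows that repeat a pose let the fingers close. It gives the time, the measured TCP pose, the force and the opening at its end, in the units of the state.
- bot.read_state(): the state, without advancing time (a new reading comes with each control period).
- eyes.capture(name): name is "side" or "top" or "wrist"; returns a dict with "image" (400x640x3 uint8, blue, green, red), "mtx" (3x3 intrinsics, pixels), "dist_coeffs" ([k1, k2, p1, p2, k3] as OpenCV has them; the pictures are not rectified), "rvec" (rotation vector, rad) and "tvec" (3), from world to camera coordinates, as OpenCV has them; the wrist camera has in their place "hand_eye" (4x4, takes a point from camera to tool coordinates, whose origin is the TCP and whose axes are the tool frame's). Camera axes: x right, y down, z forward; pixel columns grow to the right and rows downward; lengths in m; the calibration is good to about 2 mm. A picture is of the moment at which its call begins: read the wrist's pose just before it. There is no depth.
- bot.hand_in(): hands the job in, once; it reports no verdict.
Trained networks look in the newest picture that a camera, given by its name, has taken for a name from the list of things; names that differ only in an ending like _2 or _b are one class to them, and where a whole thing is asked for, a point or a joint stands for the part that bears it (a point fixed in the world has none). Each returns a list of dicts, best first, with "conf" (0 to 1); they miss things now and then, are a little off and sometimes report something else, mostly with a low value. They report only what shows in the picture. A call takes as long as a camera call. They do not tell look-alikes from the thing itself.
- models.recognise(camera, thing): "extent" ([left, top, right, bottom] as shares, 0 to 1, of the picture: columns of its width, rows of its height, round what is visible of it).
- models.spot_point(camera, thing): "point" ([column, row] as shares, 0 to 1, of the picture: columns of its width, rows of its height: a listed point, or the origin of a listed thing).
The state is a dict: "time_s": time; "joint_positions": joint angles; "qvel": joint speeds; "tau": joint torques, N m; "position": TCP position; "tcp_rot": TCP orientation; "force": force on the tool from outside, world axes, zero at the start; "moment": the same for the moment, N m; "opening": opening from 0.0 (shut) to 1.0 (fully open).
Only numpy, scipy, OpenCV 4.12 (cv2) and the standard library are available. Lean on these libraries where they do the work, as an engineer would, in place of code of your own. Each camera call takes 0.05 s, during which the arm holds its last target. There are 200 camera calls.

## Task

The empty carrier was put away with its steel hold-down blade inside: draw the blade out and lay it flat on the bench. Stack all the slide cases squarely in the carrier, each with a short end to the slotted back wall, and push each one snugly into the corner, against both the back wall and the plain side wall, before the next goes on top. Then lay the blade on the top case, slide its tongue through the slot just above that case until the blade's shoulders meet the wall, and leave it so; do not knock over the glass weighing bottle.

Things in the scene. Friction and masses are not known exactly. Their poses are not given: they have to be found in the camera images.
- case1_c (a point): flat plastic slide case, closed, grey with a clear lid, glass slides inside: 104 mm long (own x), 70 mm wide (own y), 13 mm thick (z), about 80 g; this point is its centre, 6.5 mm above its underside. It lies flat on the worktop (z = 0) at the start. There are 3 to 5 such cases in all, all alike (this one may be absent)
- case2_c (a point): flat plastic slide case, closed, grey with a clear lid, glass slides inside: 104 mm long (own x), 70 mm wide (own y), 13 mm thick (z), about 80 g; this point is its centre, 6.5 mm above its underside. It lies flat on the worktop (z = 0) at the start. There are 3 to 5 such cases in all, all alike (this one may be absent)
- case3_c (a point): flat plastic slide case, closed, grey with a clear lid, glass slides inside: 104 mm long (own x), 70 mm wide (own y), 13 mm thick (z), about 80 g; this point is its centre, 6.5 mm above its underside. It lies flat on the worktop (z = 0) at the start. There are 3 to 5 such cases in all, all alike (this one may be absent)
- case4_c (a point): flat plastic slide case, closed, grey with a clear lid, glass slides inside: 104 mm long (own x), 70 mm wide (own y), 13 mm thick (z), about 80 g; this point is its centre, 6.5 mm above its underside. It lies flat on the worktop (z = 0) at the start. There are 3 to 5 such cases in all, all alike (this one may be absent)
- case5_c (a point): flat plastic slide case, closed, grey with a clear lid, glass slides inside: 104 mm long (own x), 70 mm wide (own y), 13 mm thick (z), about 80 g; this point is its centre, 6.5 mm above its underside. It lies flat on the worktop (z = 0) at the start. There are 3 to 5 such cases in all, all alike (this one may be absent)
- corner (a point): inner corner of the aluminium carrier, on its floor (8 mm above the worktop). Own x points into the slotted back wall, whose inner face is the plane x = 0; own y into the plain side wall (inner face y = 0); the sides -x and -y are open. A case lying square in the corner, its length along x, has its centre at x = -52, y = -35 mm. The carrier cannot move, but stands elsewhere in each run
- carrier: the aluminium carrier; same axes as the corner, origin 8 mm under it on the worktop. Back wall 6 mm thick, 78 mm wide (y -72 to +6 mm), top 86 mm above the worktop; side wall 6 mm thick, 116 mm long (x -110 to +6 mm), top 66 mm above the worktop; floor from x = -120 to +6 and y = -80 to +6 mm
- slot0 (a point): middle of the lowest of six level slots in the back wall's inner face, at floor height; same axes as the corner. Slot n (0 to 5) is 13 n mm higher: it goes with a pile of n cases, reaching from 1.5 mm below the top of that pile to 7 mm above it (slot 0 from the floor itself). Each is 34 mm wide and open right through. At the start the blade's tongue is in or near slot 0
- blade_grip (a point): centre of the black grip block of the loose dark steel hold-down blade (130 g): 14 mm (own x) by 40 (own y), 44 high, on the blade's rear end; 26 mm above the blade's underside. The blade, 4 mm thick, 50 wide, runs along own +x from 12 mm behind this point to its two square shoulders 96 mm in front, where a tongue 26 mm wide goes on. At the start it lies on the empty carrier's floor, tongue towards the slots
- blade_tip (a point): front end of the blade's tongue, which is 26 mm long and narrows to 18 mm over its last 8 mm; 122 mm in front (own +x) of the grip block's centre, half-way up the 4 mm thickness. The bench to the left of the carrier is clear for laying it down, from x = 0.42 to 0.62 m, out to y = 0.45 m
- petri_c (a point): round petri dish with lid, 60 mm across, 15 mm high, centre; not part of the job, lies among the cases
- wb_c (a point): small glass weighing bottle with lid, 42 mm across, 58 mm high, centre; not part of the job
There are look-alikes about, which are no part of the job. Leave any orange, pink or red look-alike of the part that bears blade_grip alone.

How it is judged (in metres and radians):
On the way, in this order (a step that is already met when the one before it is completed fails the run):
1. the blade has been drawn out and lies flat on the bench (height (world z) of blade_tip below 0.006 m and height (world z) of blade_grip below 0.03 m and angle between blade_grip's own z axis and vertical below 0.06 rad), for 0.2 s.
2. a first case lies on the carrier's floor, snug in the corner (((x of case1_c in the frame of corner between -0.056 and -0.049 m and y of case1_c in the frame of corner between -0.039 and -0.032 m and z of case1_c in the frame of corner between 0.0035 and 0.0095 m and angle between the x axis of case1_c and the x axis of corner, either way round below 0.06 rad and angle between case1_c's own z axis and vertical below 0.06 rad) or (x of case2_c in the frame of corner between -0.056 and -0.049 m and y of case2_c in the frame of corner between -0.039 and -0.032 m and z of case2_c in the frame of corner between 0.0035 and 0.0095 m and angle between the x axis of case2_c and the x axis of corner, either way round below 0.06 rad and angle between case2_c's own z axis and vertical below 0.06 rad) or (x of case3_c in the frame of corner between -0.056 and -0.049 m and y of case3_c in the frame of corner between -0.039 and -0.032 m and z of case3_c in the frame of corner between 0.0035 and 0.0095 m and angle between the x axis of case3_c and the x axis of corner, either way round below 0.06 rad and angle between case3_c's own z axis and vertical below 0.06 rad) or (x of case4_c in the frame of corner between -0.056 and -0.049 m and y of case4_c in the frame of corner between -0.039 and -0.032 m and z of case4_c in the frame of corner between 0.0035 and 0.0095 m and angle between the x axis of case4_c and the x axis of corner, either way round below 0.06 rad and angle between case4_c's own z axis and vertical below 0.06 rad) or (x of case5_c in the frame of corner between -0.056 and -0.049 m and y of case5_c in the frame of corner between -0.039 and -0.032 m and z of case5_c in the frame of corner between 0.0035 and 0.0095 m and angle between the x axis of case5_c and the x axis of corner, either way round below 0.06 rad and angle between case5_c's own z axis and vertical below 0.06 rad))), for 0.2 s.
3. a second case lies on it, snug in the corner (((x of case1_c in the frame of corner between -0.056 and -0.049 m and y of case1_c in the frame of corner between -0.039 and -0.032 m and z of case1_c in the frame of corner between 0.0165 and 0.0225 m and angle between the x axis of case1_c and the x axis of corner, either way round below 0.06 rad and angle between case1_c's own z axis and vertical below 0.06 rad) or (x of case2_c in the frame of corner between -0.056 and -0.049 m and y of case2_c in the frame of corner between -0.039 and -0.032 m and z of case2_c in the frame of corner between 0.0165 and 0.0225 m and angle between the x axis of case2_c and the x axis of corner, either way round below 0.06 rad and angle between case2_c's own z axis and vertical below 0.06 rad) or (x of case3_c in the frame of corner between -0.056 and -0.049 m and y of case3_c in the frame of corner between -0.039 and -0.032 m and z of case3_c in the frame of corner between 0.0165 and 0.0225 m and angle between the x axis of case3_c and the x axis of corner, either way round below 0.06 rad and angle between case3_c's own z axis and vertical below 0.06 rad) or (x of case4_c in the frame of corner between -0.056 and -0.049 m and y of case4_c in the frame of corner between -0.039 and -0.032 m and z of case4_c in the frame of corner between 0.0165 and 0.0225 m and angle between the x axis of case4_c and the x axis of corner, either way round below 0.06 rad and angle between case4_c's own z axis and vertical below 0.06 rad) or (x of case5_c in the frame of corner between -0.056 and -0.049 m and y of case5_c in the frame of corner between -0.039 and -0.032 m and z of case5_c in the frame of corner between 0.0165 and 0.0225 m and angle between the x axis of case5_c and the x axis of corner, either way round below 0.06 rad and angle between case5_c's own z axis and vertical below 0.06 rad))), for 0.2 s.
4. a third case lies on that, snug in the corner (((x of case1_c in the frame of corner between -0.056 and -0.049 m and y of case1_c in the frame of corner between -0.039 and -0.032 m and z of case1_c in the frame of corner between 0.0295 and 0.0355 m and angle between the x axis of case1_c and the x axis of corner, either way round below 0.06 rad and angle between case1_c's own z axis and vertical below 0.06 rad) or (x of case2_c in the frame of corner between -0.056 and -0.049 m and y of case2_c in the frame of corner between -0.039 and -0.032 m and z of case2_c in the frame of corner between 0.0295 and 0.0355 m and angle between the x axis of case2_c and the x axis of corner, either way round below 0.06 rad and angle between case2_c's own z axis and vertical below 0.06 rad) or (x of case3_c in the frame of corner between -0.056 and -0.049 m and y of case3_c in the frame of corner between -0.039 and -0.032 m and z of case3_c in the frame of corner between 0.0295 and 0.0355 m and angle between the x axis of case3_c and the x axis of corner, either way round below 0.06 rad and angle between case3_c's own z axis and vertical below 0.06 rad) or (x of case4_c in the frame of corner between -0.056 and -0.049 m and y of case4_c in the frame of corner between -0.039 and -0.032 m and z of case4_c in the frame of corner between 0.0295 and 0.0355 m and angle between the x axis of case4_c and the x axis of corner, either way round below 0.06 rad and angle between case4_c's own z axis and vertical below 0.06 rad) or (x of case5_c in the frame of corner between -0.056 and -0.049 m and y of case5_c in the frame of corner between -0.039 and -0.032 m and z of case5_c in the frame of corner between 0.0295 and 0.0355 m and angle between the x axis of case5_c and the x axis of corner, either way round below 0.06 rad and angle between case5_c's own z axis and vertical below 0.06 rad))), for 0.2 s.
At the end, for the whole second after the job is handed in: every case on the bench lies flat in the carrier's pile, within 4 mm of both walls and square to them within 0.06 rad; the blade lies level (0.06 rad) above all cases, its tongue through the back wall with the shoulders within 4 mm of the wall, central in the slot within 7 mm (x of case1_c in the frame of corner between -0.056 and -0.049 m and y of case1_c in the frame of corner between -0.039 and -0.032 m and z of case1_c in the frame of corner between 0.003 and 0.064 m and angle between the x axis of each of case1_c, case2_c, case3_c, case4_c, case5_c and the x axis of corner, either way round below 0.06 rad and angle between each of case1_c, case2_c, case3_c, case4_c, case5_c, blade_grip's own z axis and vertical below 0.06 rad and x of case2_c in the frame of corner between -0.056 and -0.049 m and y of case2_c in the frame of corner between -0.039 and -0.032 m and z of case2_c in the frame of corner between 0.003 and 0.064 m and x of case3_c in the frame of corner between -0.056 and -0.049 m and y of case3_c in the frame of corner between -0.039 and -0.032 m and z of case3_c in the frame of corner between 0.003 and 0.064 m and x of case4_c in the frame of corner between -0.056 and -0.049 m and y of case4_c in the frame of corner between -0.039 and -0.032 m and z of case4_c in the frame of corner between 0.003 and 0.064 m and x of case5_c in the frame of corner between -0.056 and -0.049 m and y of case5_c in the frame of corner between -0.039 and -0.032 m and z of case5_c in the frame of corner between 0.003 and 0.064 m and x of blade_tip in the frame of corner between 0.022 and 0.03 m and y of blade_tip in the frame of corner between -0.042 and -0.028 m and angle between the x axis of blade_grip and the x axis of corner, either way round below 0.1 rad and z of blade_tip in the frame of case1_c above 0.005 m and z of blade_tip in the frame of case2_c above 0.005 m and z of blade_tip in the frame of case3_c above 0.005 m and z of blade_tip in the frame of case4_c above 0.005 m and z of blade_tip in the frame of case5_c above 0.005 m); the robot touches nothing.
It fails at once if the glass weighing bottle is knocked over (angle between wb_c's own z axis and vertical above 0.6 rad).
Of case1, case2, case3, case4, case5 only 3 to 5 are there at a start; the rules pass over those that are not, and their reading is None.
At some moment in a run one of case1, case2, case3, case4, case5, blade may be knocked a few centimetres aside while the robot is not near it.
Once in a run the grip may slacken for a moment while it holds something.
It also fails if it takes over 210 s, if anything falls off the work surface, if the arm or the gripper's body presses on something with over 40 N, if the wrist force passes 120 N, or if a joint passes its speed limit or range.

## Working session

There is one attempt and no reset: what is moved stays moved. The work goes in short steps, Python scripts to look and compute and a tool call to move; the robot and the scene stay as the last step left them, time stands still between calls to the robot, and variables do not carry over. Pictures are saved under pics/ and viewed, about 12 in all and at most 16, crops included, and the job is handed in when it is done.

Besides the shell and the picture viewer there is one more tool, called as name(argument=value, ...), one argument or row to a line, values as JSON. arm_command: Moves the arm, as the interface text tells. Shift numbers are shares of 0.08 m and turn numbers shares of 60 degrees, none past 1 either way. Its arguments: {"type":"object","properties":{"translation":{"type":"array"},"rotation":{"type":"array"},"grip":{"type":"array"}},"required":["translation","rotation","grip"]}

```bash
mkdir -p pics; ls; cat > h.py <<'E'
import numpy as np, cv2
from rig import bot, eyes, models
def snap(cam, fn=None):
    s=bot.read_state(); c=eyes.capture(cam)
    if cam=='wrist':
        T=np.eye(4);T[:3,:3]=s['tcp_rot'];T[:3,3]=s['position']
        M=np.linalg.inv(T@np.array(c['hand_eye']));c['R']=M[:3,:3];c['t']=M[:3,3]
    else:
        c['R']=cv2.Rodrigues(np.array(c['rvec'],float))[0];c['t']=np.array(c['tvec'],float).ravel()
    c['K']=np.array(c['mtx'],float);c['d']=np.array(c['dist_coeffs'],float)
    if fn: cv2.imwrite('pics/'+fn,c['image'])
    return c
def toplane(c,uv,z):
    p=cv2.undistortPoints(np.array(uv,float).reshape(-1,1,2),c['K'],c['d']).reshape(-1,2)
    r=np.c_[p,np.ones(len(p))]@c['R']; o=-c['R'].T@c['t']
    return o+r*((z-o[2])/r[:,2])[:,None]
def proj(c,P):
    return cv2.projectPoints(np.array(P,float).reshape(-1,1,3),cv2.Rodrigues(c['R'])[0],c['t'],c['K'],c['d'])[0].reshape(-1,2)
def px(p): return np.array(p)*[640,400]
E
python3 - <<'E'
from h import *
np.set_printoptions(precision=4,suppress=True)
zs={'case1_c':.0065,'corner':.008,'slot0':.008,'blade_grip':.034,'blade_tip':.010,'petri_c':.0075,'wb_c':.029}
for cam in ['top','side']:
    c=snap(cam,cam+'0.png'); print(cam,-c['R'].T@c['t'])
    for n,z in zs.items():
        for d in models.spot_point(cam,n):
            print(n,round(d['conf'],2),px(d['point']).round(),toplane(c,px(d['point']),z)[0])
s=bot.read_state();print({k:s[k] for k in ['time_s','position','tcp_rot','opening','force']})
print(eyes.capture('wrist')['hand_eye'])
E
```

```text
pics
top [0.3628 0.0681 1.6094]
case1_c 0.62 [425. 160.] [ 0.625  -0.2486  0.0065]
corner 0.95 [283. 158.] [0.6277 0.2054 0.008 ]
slot0 0.57 [295. 186.] [0.5396 0.166  0.008 ]
blade_grip 0.89 [233. 251.] [0.332 0.356 0.034]
blade_grip 0.65 [300. 186.] [0.5343 0.1478 0.034 ]
blade_tip 0.84 [263. 270.] [0.2731 0.2646 0.01  ]
blade_tip 0.75 [302. 214.] [0.4485 0.1432 0.01  ]
blade_tip 0.71 [402. 253.] [ 0.3278 -0.17    0.01  ]
blade_tip 0.61 [294. 154.] [0.6393 0.1694 0.01  ]
petri_c 0.8 [380. 150.] [ 0.6537 -0.1047  0.0075]
wb_c 0.44 [186. 207.] [0.4696 0.51   0.029 ]
side [0.2511 1.1856 0.7857]
case1_c 0.59 [302. 164.] [ 0.6362 -0.2754  0.0065]
corner 0.95 [270. 222.] [0.6433 0.1849 0.008 ]
slot0 0.76 [273. 218.] [0.6382 0.1599 0.008 ]
blade_grip 0.91 [361. 214.] [0.3242 0.1157 0.034 ]
blade_grip 0.61 [348. 261.] [0.3386 0.3664 0.034 ]
blade_grip 0.59 [354. 192.] [ 0.3672 -0.0291  0.034 ]
blade_grip 0.55 [302. 214.] [0.5321 0.1519 0.034 ]
blade_tip 0.73 [370. 181.] [ 0.3137 -0.1631  0.01  ]
petri_c 0.69 [287. 181.] [ 0.661  -0.1112  0.0075]
wb_c 0.56 [293. 290.] [0.4723 0.5026 0.029 ]
{'time_s': 0.8, 'position': array([ 0.249 , -0.5732,  0.2446]), 'tcp_rot': array([[-0.9172,  0.    ,  0.3985],
       [-0.3985, -0.0001, -0.9172],
       [ 0.    , -1.    ,  0.0001]]), 'opening': 0.9980489919941175, 'force': array([ 0.6709, -0.3013,  0.5987])}
[[ 0.      0.9595  0.2817 -0.0771]
 [ 0.0003 -0.2817  0.9595 -0.1398]
 [ 1.      0.0001 -0.0003  0.0001]
 [ 0.      0.      0.      1.    ]]
```

```bash
python3 - <<'E'
import cv2
i=cv2.imread('pics/top0.png')
cv2.imwrite('pics/top0c.png',cv2.resize(i[110:300,170:480],None,fx=2.58,fy=2.58,interpolation=cv2.INTER_CUBIC))
E
```

```text
(no output)
```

View pics/top0c.png

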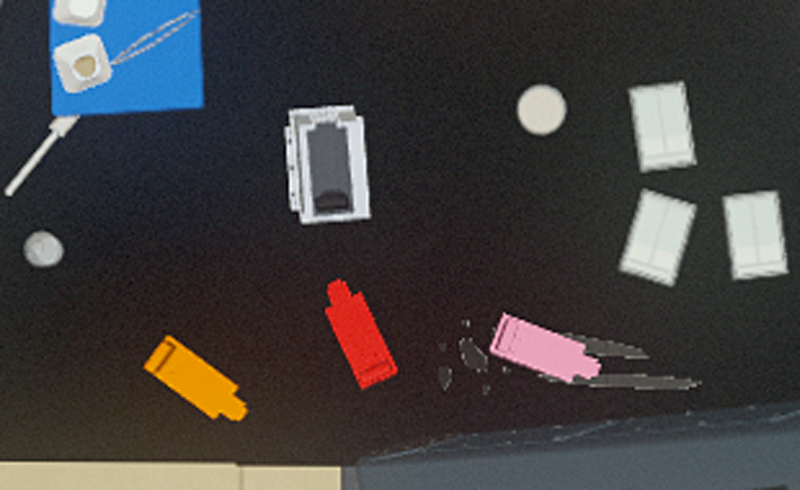

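View pics/side0.png

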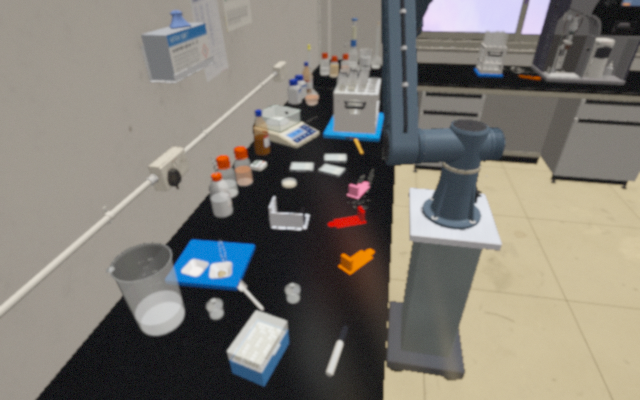

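```bash
cat >> h.py <<'E'
from scipy.spatial.transform import Rotation as Ro
def Rz(a):
    a=np.radians(a);z=np.array([np.cos(a),np.sin(a),0]);y=np.array([0,0,-1.]);return np.c_[np.cross(y,z),y,z]
def plan(wps,cmd=None):
    """wps: (pos, zang). cmd: the last commanded (pos,zang) or None=measured"""
    s=bot.read_state();p=np.array(s['position']);R=np.array(s['tcp_rot'])
    if cmd: p=np.array(cmd[0],float);R=Rz(cmd[1])
    for w,a in wps:
        w=np.array(w,float)
        for k in range(14):
            Rt=Rz(a);d=R.T@(w-p)/.08;r=Ro.from_matrix(R.T@Rt).as_rotvec(True)/60
            if abs(d).max()<.004 and abs(r).max()<.004: break
            f=max(1,abs(d).max(),abs(r).max()/.7)
            dd=(d/f).round(3);rr=(r/f).round(3)
            n=int(max(np.ceil(np.linalg.norm(dd)*.08/.05-1e-6),np.ceil(np.linalg.norm(rr)*60/8.59-1e-6)))
            print('T',dd.tolist(),'R',rr.tolist(),'rows>=',n)
            p=p+R@dd*.08;R=R@Ro.from_rotvec(rr*60,degrees=True).as_matrix()
        print('--',p.round(4))
E
python3 - <<'E'
from h import *
print(snap('wrist')['K'])
plan([((.58,-.2,.33),0),((.58,.2,.33),0)])
E
```

```text
[[333.52578856   0.         322.40161941]
 [  0.         333.52578856 197.8449766 ]
 [  0.           0.           1.        ]]
T [-1.0, -0.189, -0.465] R [-0.0, -0.196, 0.0] rows>= 2
T [-1.0, -0.176, -0.235] R [-0.0, -0.183, 0.0] rows>= 2
T [-1.0, -0.171, -0.039] R [-0.0, -0.178, 0.0] rows>= 2
T [-1.0, -0.173, 0.149] R [-0.0, -0.18, 0.0] rows>= 2
T [-1.0, -0.182, 0.35] R [-0.0, -0.188, 0.0] rows>= 2
T [-0.891, -0.177, 0.525] R [-0.0, -0.184, 0.0] rows>= 2
-- [ 0.58 -0.2   0.33]
T [-1.0, -0.0, 0.0] R [-0.0, 0.0, 0.0] rows>= 2
T [-1.0, -0.0, 0.001] R [-0.0, 0.0, 0.0] rows>= 2
T [-1.0, -0.0, 0.0] R [-0.0, 0.0, 0.0] rows>= 2
T [-1.0, -0.0, 0.001] R [-0.0, 0.0, 0.0] rows>= 2
T [-0.999, -0.0, 0.0] R [-0.0, 0.0, 0.0] rows>= 2
-- [0.58 0.2  0.33]
```

arm_command(
  translation=[
    [-1,-0.19,-0.465],
    [-1,-0.19,-0.465],
    [-1,-0.19,-0.465],
  ],
  rotation=[
    [0,-0.196,0],
    [0,-0.196,0],
    [0,-0.196,0],
  ],
  grip=[-1,-1,-1],
)

```text
time_s: 1.2
position: [0.3103, -0.5035, 0.2606]
tcp_rot: [[-0.814, 0.001, 0.581], [-0.581, 0.002, -0.814], [-0.002, -1.0, -0.001]]
force: [-1.1, 0.2, -0.2]
opening: 1.0
```

arm_command(
  translation=[
    [-1,-0.18,-0.235],
    [-1,-0.18,-0.235],
    [-1,-0.18,-0.235],
  ],
  rotation=[
    [0,-0.183,0],
    [0,-0.183,0],
    [0,-0.183,0],
  ],
  grip=[-1,-1,-1],
)

```text
time_s: 1.5
position: [0.3642, -0.4432, 0.275]
tcp_rot: [[-0.689, 0.001, 0.725], [-0.725, 0.0, -0.689], [-0.001, -1.0, 0.001]]
force: [-0.5, 0.9, -0.7]
opening: 1.002
```

arm_command(
  translation=[
    [-1,-0.17,-0.04],
    [-1,-0.17,-0.04],
    [-1,-0.17,-0.04],
  ],
  rotation=[
    [0,-0.18,0],
    [0,-0.18,0],
    [0,-0.18,0],
  ],
  grip=[-1,-1,-1],
)

```text
time_s: 1.8
position: [0.4168, -0.3842, 0.2885]
tcp_rot: [[-0.542, 0.001, 0.841], [-0.841, -0.001, -0.542], [-0.0, -1.0, 0.001]]
force: [-0.1, 0.1, 0.3]
opening: 1.003
```

arm_command(
  translation=[
    [-1,-0.17,0.15],
    [-1,-0.17,0.15],
    [-1,-0.17,0.15],
  ],
  rotation=[
    [0,-0.18,0],
    [0,-0.18,0],
    [0,-0.18,0],
  ],
  grip=[-1,-1,-1],
)

```text
time_s: 2.1
position: [0.4703, -0.3243, 0.3019]
tcp_rot: [[-0.375, 0.002, 0.927], [-0.927, -0.001, -0.375], [0.0, -1.0, 0.002]]
force: [0.6, -0.6, 0.0]
opening: 1.0
```

arm_command(
  translation=[
    [-1,-0.18,0.35],
    [-1,-0.18,0.35],
    [-1,-0.18,0.35],
  ],
  rotation=[
    [0,-0.188,0],
    [0,-0.188,0],
    [0,-0.188,0],
  ],
  grip=[-1,-1,-1],
)

```text
time_s: 2.4
position: [0.5267, -0.2611, 0.3162]
tcp_rot: [[-0.187, 0.002, 0.982], [-0.982, -0.001, -0.187], [0.001, -1.0, 0.002]]
force: [-0.1, -0.2, -0.1]
opening: 1.001
```

arm_command(
  translation=[
    [-0.89,-0.18,0.525],
    [-0.89,-0.18,0.525],
    [-0.89,-0.18,0.525],
  ],
  rotation=[
    [0,-0.184,0],
    [0,-0.184,0],
    [0,-0.184,0],
  ],
  grip=[-1,-1,-1],
)

```text
time_s: 2.7
position: [0.5813, -0.1995, 0.3305]
tcp_rot: [[0.004, 0.002, 1.0], [-1.0, -0.001, 0.004], [0.001, -1.0, 0.002]]
force: [-0.5, -1.1, -0.4]
opening: 0.996
```

```bash
python3 - <<'E'
from h import *
np.set_printoptions(precision=4,suppress=True)
c=snap('wrist','w1.png')
for d in models.spot_point('wrist','case1_c'): print(d['conf'],px(d['point']).round(),toplane(c,px(d['point']),.0065)[0])
for d in models.spot_point('wrist','petri_c'): print('petri',d['conf'],px(d['point']).round(),toplane(c,px(d['point']),.0075)[0])
E
```

```text
0.86 [356. 193.] [ 0.6304 -0.2513  0.0065]
petri 0.62 [372.  81.] [ 0.6465 -0.0986  0.0075]
```

View pics/w1.png

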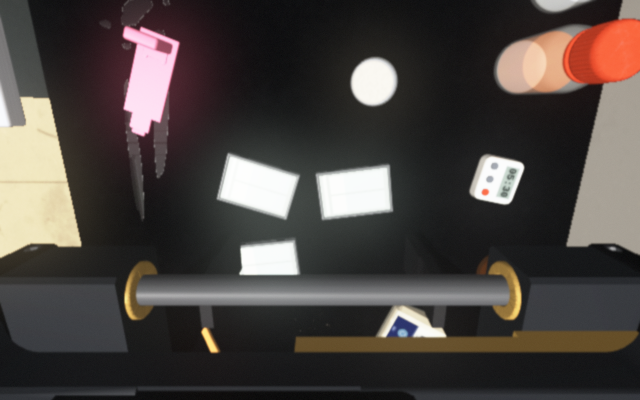

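arm_command(
  translation=[
    [-1,0,0],
    [-1,0,0],
  ],
  rotation=[
    [0,0,0],
    [0,0,0],
  ],
  grip=[-1,-1],
)

```text
time_s: 3.05
position: [0.5779, -0.1204, 0.3293]
tcp_rot: [[-0.002, -0.002, 1.0], [-1.0, 0.001, -0.002], [-0.001, -1.0, -0.002]]
force: [0.2, 0.5, 0.1]
opening: 1.0
```

arm_command(
  translation=[
    [-1,0,0],
    [-1,0,0],
  ],
  rotation=[
    [0,0,0],
    [0,0,0],
  ],
  grip=[-1,-1],
)

```text
time_s: 3.25
position: [0.5778, -0.0393, 0.3296]
tcp_rot: [[-0.0, -0.002, 1.0], [-1.0, 0.001, -0.0], [-0.001, -1.0, -0.002]]
force: [-0.5, -0.1, 0.9]
opening: 1.0
```

arm_command(
  translation=[
    [-1,0,0],
    [-1,0,0],
  ],
  rotation=[
    [0,0,0],
    [0,0,0],
  ],
  grip=[-1,-1],
)

```text
time_s: 3.45
position: [0.578, 0.0407, 0.3297]
tcp_rot: [[0.0, -0.001, 1.0], [-1.0, 0.0, 0.0], [-0.0, -1.0, -0.001]]
force: [1.2, -0.1, 1.1]
opening: 1.001
```

arm_command(
  translation=[
    [-1,0,0],
    [-1,0,0],
    [-1,0,0],
  ],
  rotation=[
    [0,0,0],
    [0,0,0],
    [0,0,0],
  ],
  grip=[-1,-1,-1],
)

```text
time_s: 3.75
position: [0.5781, 0.1218, 0.3297]
tcp_rot: [[0.004, -0.001, 1.0], [-1.0, 0.0, 0.004], [-0.0, -1.0, -0.001]]
force: [0.6, -1.1, -0.4]
opening: 1.0
```

arm_command(
  translation=[
    [-0.5,0,0],
    [-0.5,0,0],
    [-0.5,0,0],
  ],
  rotation=[
    [0,0,0],
    [0,0,0],
    [0,0,0],
  ],
  grip=[-1,-1,-1],
)

```text
time_s: 4.05
position: [0.5787, 0.1584, 0.3297]
tcp_rot: [[0.001, -0.001, 1.0], [-1.0, -0.002, 0.001], [0.002, -1.0, -0.001]]
force: [-0.4, -0.4, -0.6]
opening: 0.997
```

```bash
python3 - <<'E'
from h import *
np.set_printoptions(precision=4,suppress=True)
c=snap('wrist','w2.png')
for n,z in {'corner':.008,'slot0':.008,'blade_grip':.034,'blade_tip':.010}.items():
    for d in models.spot_point('wrist',n): print(n,d['conf'],px(d['point']).round(),toplane(c,px(d['point']),z)[0])
cv2.imwrite('pics/w2c.png',cv2.resize(c['image'][0:260,180:520],None,fx=2.3,fy=2.3,interpolation=cv2.INTER_CUBIC))
E
```

```text
corner 0.97 [359. 127.] [0.6286 0.2003 0.008 ]
slot0 0.62 [357. 150.] [0.6266 0.1687 0.008 ]
blade_grip 0.78 [138. 199.] [0.3276 0.1058 0.034 ]
blade_grip 0.73 [289. 159.] [0.5337 0.1601 0.034 ]
blade_tip 0.65 [374. 150.] [0.6497 0.1683 0.01  ]
blade_tip 0.6 [222. 158.] [0.4388 0.1582 0.01  ]
blade_tip 0.55 [89. 74.] [0.2764 0.2667 0.01  ]
```

View pics/w2c.png

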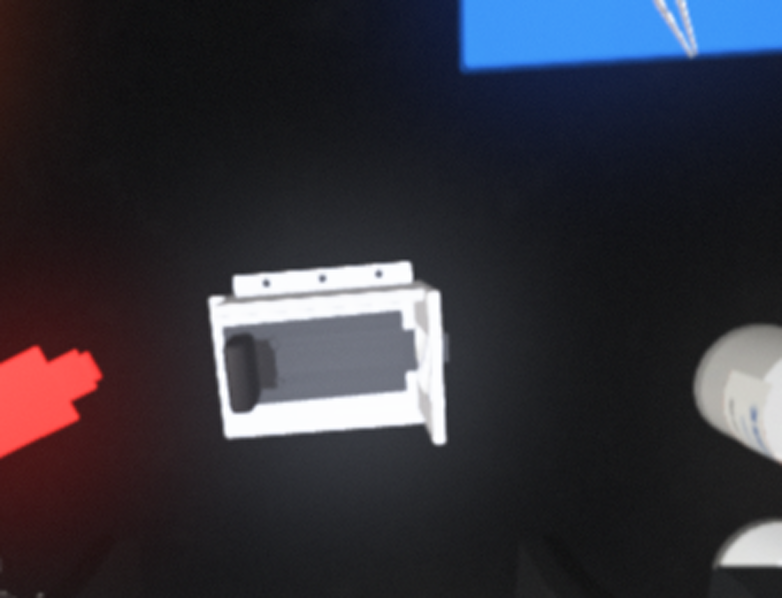

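```bash
cat > fit.py <<'E'
from h import *
from scipy.optimize import least_squares
import pickle
np.set_printoptions(precision=4,suppress=True)
s=bot.read_state();c=snap('wrist')
C=lambda u,v:(180+u/2.3,v/2.3)
obs=[((-.12,-.08,.008),C(228,437)),((.006,-.072,.086),C(446,443)),((0,-.072,.086),C(432,443)),((-.12,.006,.008),C(211,297)),((.006,.006,.086),C(439,290)),((0,.006,.086),C(427,288))]
def W(q,P):
    ca,sa=np.cos(q[2]),np.sin(q[2]);P=np.array(P,float)
    return np.c_[q[0]+ca*P[:,0]-sa*P[:,1],q[1]+sa*P[:,0]+ca*P[:,1],P[:,2]]
if __name__=='__main__':
    f=lambda q:(proj(c,W(q,[o[0] for o in obs]))-np.array([o[1] for o in obs])).ravel()
    r=least_squares(f,[.63,.2,.07],loss='soft_l1');q=r.x
    print(q,np.degrees(q[2]),f(q).reshape(-1,2))
    # blade: corners (rel grip centre): shoulders, block top
    b=[((.096,.025,-.022),C(404,313)),((.096,-.025,-.022),C(407,390)),((-.007,.02,.022),C(229,338)),((-.007,-.02,.022),C(236,412)),((.007,-.02,.022),C(257,408))]
    def Wb(q,P): w=W(q,P);w[:,2]+=.034;return w
    g=lambda q:(proj(c,Wb(q,[o[0] for o in b]))-np.array([o[1] for o in b])).ravel()
    rb=least_squares(g,[.533,.16,.07],loss='soft_l1').x
    print(rb,np.degrees(rb[2]),g(rb).reshape(-1,2))
    im=cv2.resize(c['image'][60:220,240:400],None,fx=5,fy=5,interpolation=cv2.INTER_CUBIC)
    def L(P,col):
        p=((proj(c,P)-[240,60]+.5)*5-.5).round().astype(int);cv2.polylines(im,[p],False,col,1)
    for z,(x0,x1,y0,y1) in [(.008,(-.12,.006,-.08,.006)),(.086,(0,.006,-.072,.006)),(.066,(-.11,.006,0,.006))]:
        L(W(q,[(x0,y0,z),(x1,y0,z),(x1,y1,z),(x0,y1,z),(x0,y0,z)]),(0,0,255))
    L(W(q,[(-.11,0,.008),(0,0,.008),(0,-.072,.008)]),(0,160,255))
    L(Wb(rb,[(-.007,-.02,.022),(.007,-.02,.022),(.007,.02,.022),(-.007,.02,.022),(-.007,-.02,.022)]),(0,255,0))
    L(Wb(rb,[(-.012,-.025,-.022),(.096,-.025,-.022),(.096,-.013,-.022),(.122,-.009,-.022),(.122,.009,-.022),(.096,.013,-.022),(.096,.025,-.022),(-.012,.025,-.022)]),(0,255,0))
    cv2.imwrite('pics/fit.png',cv2.resize(im,None,fx=.75,fy=.75))
E
python3 fit.py
```

```text
[0.6282 0.2014 0.0823] 4.715480393781495 [[-1.0266  0.0316]
 [-0.0384 -0.4169]
 [ 1.0234 -0.0195]
 [-1.1735  0.068 ]
 [ 0.3399 -0.3402]
 [ 0.2401  0.9739]]
[0.5317 0.1601 0.0586] 3.3585231170533647 [[ 1.7602 -1.5173]
 [ 1.4845  1.1799]
 [-1.6469  0.1774]
 [-1.6745 -0.5272]
 [ 0.1684  0.5844]]
```

View pics/fit.png

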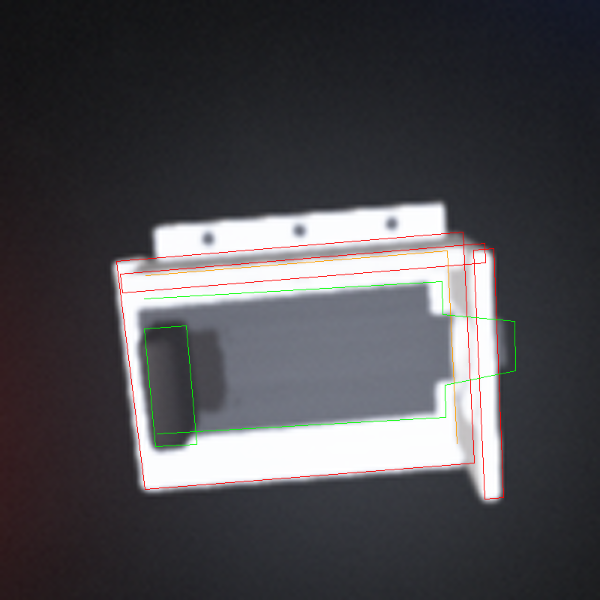

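```bash
python3 - <<'E'
from h import *
plan([((.531,.1595,.12),4.7),((.531,.1595,.047),4.7)])
E
```

```text
T [-0.003, 1.0, -0.228] R [0.0, -0.03, 0.0] rows>= 2
T [-0.01, 1.0, -0.227] R [0.0, -0.029, 0.0] rows>= 2
T [-0.01, 0.627, -0.142] R [0.0, -0.019, 0.0] rows>= 2
-- [0.531  0.1595 0.12  ]
T [-0.0, 0.912, -0.0] R [0.0, 0.0, 0.0] rows>= 2
-- [0.531  0.1595 0.047 ]
```

arm_command(
  translation=[
    [0,1,-0.228],
    [0,1,-0.228],
    [0,1,-0.228],
  ],
  rotation=[
    [0,-0.03,0],
    [0,-0.03,0],
    [0,-0.03,0],
  ],
  grip=[-0.15,-0.15,-0.15],
)

```text
time_s: 4.65
position: [0.5562, 0.1594, 0.2458]
tcp_rot: [[0.033, -0.012, 0.999], [-0.999, -0.001, 0.033], [0.001, -1.0, -0.012]]
force: [-0.8, -0.7, -0.8]
opening: 0.811
```

arm_command(
  translation=[
    [-0.01,1,-0.227],
    [-0.01,1,-0.227],
    [-0.01,1,-0.227],
  ],
  rotation=[
    [0,-0.03,0],
    [0,-0.03,0],
    [0,-0.03,0],
  ],
  grip=[-0.15,-0.15,-0.15],
)

```text
time_s: 4.95
position: [0.5399, 0.16, 0.1678]
tcp_rot: [[0.065, -0.008, 0.998], [-0.998, -0.001, 0.065], [0.0, -1.0, -0.008]]
force: [-0.7, 0.6, -1.2]
opening: 0.603
```

arm_command(
  translation=[
    [-0.01,0.63,-0.142],
    [-0.01,0.63,-0.142],
    [-0.01,0.63,-0.142],
    [-0.01,0.63,-0.142],
  ],
  rotation=[
    [0,-0.019,0],
    [0,-0.019,0],
    [0,-0.019,0],
    [0,-0.019,0],
  ],
  grip=[-0.15,-0.15,-0.15,-0.15],
)

```text
time_s: 5.35
position: [0.5339, 0.1607, 0.1225]
tcp_rot: [[0.085, 0.006, 0.996], [-0.996, 0.001, 0.085], [-0.0, -1.0, 0.006]]
force: [0.6, 0.2, 0.6]
opening: 0.576
```

arm_command(
  translation=[
    [0,0.5,0],
    [0,0.92,0],
    [0,0.92,0],
    [0,0.92,0],
  ],
  rotation=[
    [0,0,0],
    [0,0,0],
    [0,0,0],
    [0,0,0],
  ],
  grip=[-0.15,-0.15,-0.15,-0.15],
)

```text
time_s: 5.75
position: [0.5325, 0.1606, 0.0477]
tcp_rot: [[0.085, 0.003, 0.996], [-0.996, 0.0, 0.085], [-0.0, -1.0, 0.003]]
force: [-0.7, 0.9, -0.3]
opening: 0.577
```

arm_command(
  translation=[
    [0,0,0],
    [0,0,0],
    [0,0,0],
    [0,0,0],
    [0,0,0],
  ],
  rotation=[
    [0,0,0],
    [0,0,0],
    [0,0,0],
    [0,0,0],
    [0,0,0],
  ],
  grip=[1,1,1,1,1],
)

```text
time_s: 6.25
position: [0.531, 0.1605, 0.0466]
tcp_rot: [[0.085, 0.0, 0.996], [-0.996, 0.0, 0.085], [-0.0, -1.0, 0.0]]
force: [-1.0, 0.1, 0.9]
opening: 0.205
```

arm_command(
  translation=[
    [0,0,0],
    [0,0,0],
    [0,0,0],
    [0,0,0],
  ],
  rotation=[
    [0,0,0],
    [0,0,0],
    [0,0,0],
    [0,0,0],
  ],
  grip=[1,1,1,1],
)

```text
time_s: 6.65
position: [0.5304, 0.1605, 0.0463]
tcp_rot: [[0.085, -0.001, 0.996], [-0.996, -0.0, 0.085], [-0.0, -1.0, -0.001]]
force: [-1.7, 0.3, 5.1]
opening: 0.157
```

arm_command(
  translation=[
    [0,-0.012,0],
    [0,-0.012,-0.15],
    [0,-0.012,-0.4],
    [0,-0.012,-0.7],
    [0,-0.012,-1],
  ],
  rotation=[
    [0,0,0],
    [0,0,0],
    [0,0,0],
    [0,0,0],
    [0,0,0],
  ],
  grip=[1,1,1,1,1],
)

```text
time_s: 7.15
position: [0.451, 0.1536, 0.0468]
tcp_rot: [[0.085, 0.001, 0.996], [-0.996, 0.0, 0.085], [0.0, -1.0, 0.001]]
force: [-1.0, 0.6, -1.8]
opening: 0.163
```

arm_command(
  translation=[
    [0,-0.4,0],
    [0,-0.8,0],
    [0,-1,0],
  ],
  rotation=[
    [0,0,0],
    [0,0,0],
    [0,0,0],
  ],
  grip=[1,1,1],
)

```text
time_s: 7.45
position: [0.4524, 0.1538, 0.1288]
tcp_rot: [[0.085, 0.004, 0.996], [-0.996, 0.0, 0.085], [-0.0, -1.0, 0.004]]
force: [0.9, 0.6, -0.8]
opening: 0.156
```

arm_command(
  translation=[
    [-0.3,-0.1,0],
    [-0.7,-0.1,0],
    [-1,-0.1,0],
  ],
  rotation=[
    [0,0,0],
    [0,0,0],
    [0,0,0],
  ],
  grip=[1,1,1],
)

```text
time_s: 7.75
position: [0.445, 0.2347, 0.1354]
tcp_rot: [[0.084, 0.002, 0.996], [-0.996, 0.001, 0.084], [-0.001, -1.0, 0.002]]
force: [-0.5, -0.3, -1.6]
opening: 0.159
```

arm_command(
  translation=[
    [-0.5,0,0],
    [-1,0,0],
    [-1,0,0],
  ],
  rotation=[
    [0,0,0],
    [0,0,0],
    [0,0,0],
  ],
  grip=[1,1,1],
)

```text
time_s: 8.05
position: [0.4379, 0.3175, 0.135]
tcp_rot: [[0.09, 0.003, 0.996], [-0.996, 0.003, 0.089], [-0.002, -1.0, 0.003]]
force: [-0.7, -0.4, -1.3]
opening: 0.16
```

arm_command(
  translation=[
    [0,0.1,0.25],
    [0,0.5,0.5],
    [0,0.9,0.5],
    [0,0.9,0.5],
  ],
  rotation=[
    [0,0,0],
    [0,0,0],
    [0,0,0],
    [0,0,0],
  ],
  grip=[1,1,1,1],
)

```text
time_s: 8.45
position: [0.4749, 0.3145, 0.059]
tcp_rot: [[0.084, -0.009, 0.996], [-0.996, -0.004, 0.084], [0.003, -1.0, -0.009]]
force: [-1.7, 0.0, -0.5]
opening: 0.158
```

arm_command(
  translation=[
    [0,0.1,0],
    [0,0.2,0],
    [0,0.27,0],
    [0,0.3,0],
    [0,0.3,0],
  ],
  rotation=[
    [0,0,0],
    [0,0,0],
    [0,0,0],
    [0,0,0],
    [0,0,0],
  ],
  grip=[1,1,1,1,1],
)

```text
time_s: 8.95
position: [0.4774, 0.3166, 0.0393]
tcp_rot: [[0.085, 0.0, 0.996], [-0.996, 0.0, 0.085], [-0.0, -1.0, 0.0]]
force: [0.4, 0.7, 0.0]
opening: 0.159
```

arm_command(
  translation=[
    [0,0.012,0],
    [0,0.02,0],
    [0,0.02,0],
  ],
  rotation=[
    [0,0,0],
    [0,0,0],
    [0,0,0],
  ],
  grip=[1,1,1],
)

```text
time_s: 9.25
position: [0.4777, 0.3167, 0.0384]
tcp_rot: [[0.085, 0.001, 0.996], [-0.996, 0.0, 0.085], [-0.0, -1.0, 0.001]]
force: [0.0, -0.4, 4.8]
opening: 0.158
```

arm_command(
  translation=[
    [0,0,0],
    [0,0,0],
    [0,0,0],
    [0,0,0],
    [0,0,0],
  ],
  rotation=[
    [0,0,0],
    [0,0,0],
    [0,0,0],
    [0,0,0],
    [0,0,0],
  ],
  grip=[-0.3,-0.3,-0.3,-0.3,-0.3],
)

```text
time_s: 9.75
position: [0.4774, 0.3165, 0.0374]
tcp_rot: [[0.085, -0.0, 0.996], [-0.996, -0.0, 0.085], [0.0, -1.0, -0.0]]
force: [0.2, 0.4, -0.1]
opening: 0.528
```

arm_command(
  translation=[
    [0,-0.4,0],
    [0,-1,0],
    [0,-1,0],
  ],
  rotation=[
    [0,0,0],
    [0,0,0],
    [0,0,0],
  ],
  grip=[-0.3,-0.3,-0.3],
)

```text
time_s: 10.05
position: [0.4812, 0.3182, 0.1228]
tcp_rot: [[0.085, 0.011, 0.996], [-0.996, 0.005, 0.085], [-0.004, -1.0, 0.011]]
force: [1.0, 0.5, -0.4]
opening: 0.641
```

arm_command(
  translation=[
    [0,-0.5,0],
    [0,-1,0],
    [0,-1,0],
  ],
  rotation=[
    [0,0,0],
    [0,0,0],
    [0,0,0],
  ],
  grip=[-0.3,-0.5,-1],
)

```text
time_s: 10.35
position: [0.4807, 0.318, 0.2025]
tcp_rot: [[0.085, 0.011, 0.996], [-0.996, 0.005, 0.085], [-0.004, -1.0, 0.011]]
force: [-0.1, 0.8, 0.2]
opening: 0.759
```

```bash
python3 - <<'E'
from h import *
np.set_printoptions(precision=4,suppress=True)
c=snap('side','s2.png')
cv2.imwrite('pics/s2c.png',cv2.resize(c['image'][140:320,180:420],None,fx=2.5,fy=2.5,interpolation=cv2.INTER_CUBIC))
plan([((.60,-.19,.33),0)])
E
```

```text
T [1.0, -0.253, 0.151] R [-0.001, 0.013, -0.0] rows>= 2
T [1.0, -0.254, 0.165] R [-0.001, 0.013, -0.0] rows>= 2
T [1.0, -0.255, 0.179] R [-0.001, 0.013, -0.0] rows>= 2
T [1.0, -0.255, 0.193] R [-0.001, 0.012, -0.001] rows>= 2
T [1.0, -0.255, 0.205] R [-0.001, 0.013, -0.0] rows>= 2
T [1.0, -0.256, 0.22] R [-0.001, 0.012, -0.001] rows>= 2
T [0.402, -0.103, 0.093] R [0.0, 0.005, -0.0] rows>= 1
-- [ 0.6  -0.19  0.33]
```

View pics/s2c.png

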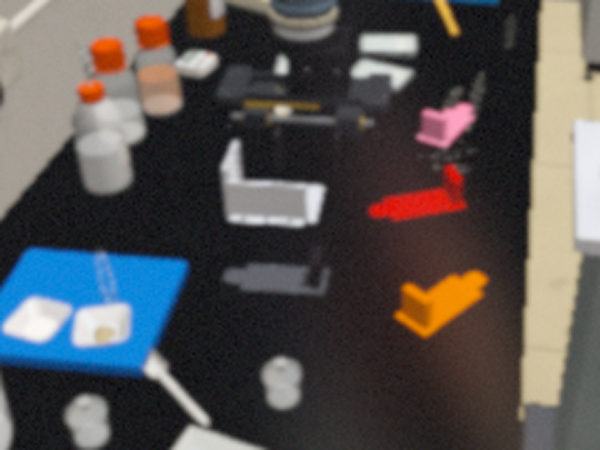

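```bash
python3 - <<'E'
from h import *
np.set_printoptions(precision=4,suppress=True)
plan([((.55,-.27,.40),90)],((.4774,.3168,.1974),4.87))
E
```

```text
T [1.0, -0.343, 0.038] R [0.0, -0.192, 0.0] rows>= 2
T [1.0, -0.347, -0.164] R [0.0, -0.195, 0.0] rows>= 2
T [1.0, -0.367, -0.385] R [0.0, -0.206, 0.0] rows>= 2
T [1.0, -0.41, -0.659] R [0.0, -0.23, 0.0] rows>= 3
T [0.926, -0.467, -1.0] R [0.0, -0.261, 0.0] rows>= 3
T [0.513, -0.385, -1.0] R [0.0, -0.216, 0.0] rows>= 2
T [0.152, -0.214, -0.602] R [0.0, -0.119, 0.0] rows>= 2
-- [ 0.55 -0.27  0.4 ]
```

arm_command(
  translation=[
    [1,-0.343,0.038],
    [1,-0.343,0.038],
    [1,-0.343,0.038],
  ],
  rotation=[
    [0,-0.192,0],
    [0,-0.192,0],
    [0,-0.192,0],
  ],
  grip=[-1,-1,-1],
)

```text
time_s: 10.7
position: [0.4876, 0.2339, 0.2247]
tcp_rot: [[0.28, -0.0, 0.96], [-0.96, -0.002, 0.28], [0.001, -1.0, -0.001]]
force: [0.9, 0.2, -0.3]
opening: 0.979
```

arm_command(
  translation=[
    [1,-0.347,-0.164],
    [1,-0.347,-0.164],
    [1,-0.347,-0.164],
  ],
  rotation=[
    [0,-0.195,0],
    [0,-0.195,0],
    [0,-0.195,0],
  ],
  grip=[-1,-1,-1],
)

```text
time_s: 11.0
position: [0.4983, 0.1537, 0.2527]
tcp_rot: [[0.468, 0.001, 0.884], [-0.884, -0.001, 0.468], [0.001, -1.0, 0.0]]
force: [-0.2, 0.4, 0.6]
opening: 0.999
```

arm_command(
  translation=[
    [1,-0.367,-0.385],
    [1,-0.367,-0.385],
    [1,-0.367,-0.385],
  ],
  rotation=[
    [0,-0.206,0],
    [0,-0.206,0],
    [0,-0.206,0],
  ],
  grip=[-1,-1,-1],
)

```text
time_s: 11.3
position: [0.5095, 0.0685, 0.2823]
tcp_rot: [[0.645, 0.002, 0.764], [-0.764, -0.001, 0.645], [0.003, -1.0, 0.001]]
force: [0.6, 0.5, 0.2]
opening: 1.002
```

arm_command(
  translation=[
    [1,-0.41,-0.659],
    [1,-0.41,-0.659],
    [1,-0.41,-0.659],
  ],
  rotation=[
    [0,-0.23,0],
    [0,-0.23,0],
    [0,-0.23,0],
  ],
  grip=[-1,-1,-1],
)

```text
time_s: 11.6
position: [0.5215, -0.0265, 0.3152]
tcp_rot: [[0.809, 0.003, 0.587], [-0.587, -0.002, 0.809], [0.003, -1.0, 0.0]]
force: [0.7, 1.2, -0.1]
opening: 1.002
```

arm_command(
  translation=[
    [0.926,-0.467,-1],
    [0.926,-0.467,-1],
    [0.926,-0.467,-1],
  ],
  rotation=[
    [0,-0.261,0],
    [0,-0.261,0],
    [0,-0.261,0],
  ],
  grip=[-1,-1,-1],
)

```text
time_s: 11.9
position: [0.5343, -0.1338, 0.3521]
tcp_rot: [[0.938, 0.001, 0.345], [-0.345, -0.001, 0.938], [0.001, -1.0, -0.0]]
force: [0.2, 0.2, 0.2]
opening: 1.003
```

arm_command(
  translation=[
    [0.513,-0.385,-1],
    [0.513,-0.385,-1],
    [0.513,-0.385,-1],
  ],
  rotation=[
    [0,-0.216,0],
    [0,-0.216,0],
    [0,-0.216,0],
  ],
  grip=[-1,-1,-1],
)

```text
time_s: 12.2
position: [0.5458, -0.2246, 0.3831]
tcp_rot: [[0.992, 0.003, 0.13], [-0.13, -0.003, 0.992], [0.003, -1.0, -0.002]]
force: [0.5, -0.4, -1.1]
opening: 1.004
```

arm_command(
  translation=[
    [0.152,-0.214,-0.602],
    [0.152,-0.214,-0.602],
    [0.152,-0.214,-0.602],
    [0.152,-0.214,-0.602],
  ],
  rotation=[
    [0,-0.119,0],
    [0,-0.119,0],
    [0,-0.119,0],
    [0,-0.119,0],
  ],
  grip=[-1,-1,-1,-1],
)

```text
time_s: 12.6
position: [0.55, -0.2678, 0.3987]
tcp_rot: [[1.0, -0.002, 0.0], [-0.0, 0.003, 1.0], [-0.002, -1.0, 0.003]]
force: [-0.1, 0.5, 0.9]
opening: 0.999
```

```bash
cat > cases.py <<'E'
from h import *
np.set_printoptions(precision=4,suppress=True)
def cases(cam='wrist',fn=None,z=.013,th=150):
    c=snap(cam,fn);g=cv2.cvtColor(c['image'],cv2.COLOR_BGR2GRAY)
    m=(g>th).astype(np.uint8);m=cv2.morphologyEx(m,cv2.MORPH_CLOSE,np.ones((3,3)))
    out=[]
    for k in cv2.findContours(m,cv2.RETR_EXTERNAL,cv2.CHAIN_APPROX_NONE)[0]:
        if cv2.contourArea(k)<500: continue
        w=toplane(c,k.reshape(-1,2),z)[:,:2]
        (cx,cy),(a,b),t=cv2.minAreaRect((w*1000).astype(np.float32))
        if a<b:a,b,t=b,a,t+90
        t=(t+90)%180-90
        if 90<a<125 and 58<b<85: out.append(((cx/1000,cy/1000),(a,b),t))
    return c,out
if __name__=='__main__':
    import sys
    c,o=cases('wrist',sys.argv[1])
    for x in o: print(np.array(x[0]),np.array(x[1]),round(x[2],1))
    print(bot.read_state()['position'],bot.read_state()['time_s'])
E
python3 cases.py w3.png
```

```text
[ 0.6278 -0.249 ] [101.0794  65.5908] 7.4
[ 0.4931 -0.362 ] [101.8795  65.8713] 6.6
[ 0.4901 -0.2417] [100.6539  66.6177] -17.3
[ 0.55   -0.2679  0.3989] 12.65
```

View pics/w3.png

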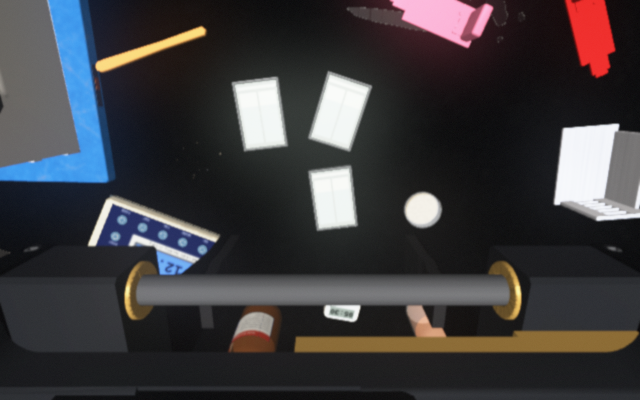

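```bash
cat >> h.py <<'E'
Q=np.array([.6282,.2014,np.radians(4.715)])
def CW(x,y,z):
    ca,sa=np.cos(Q[2]),np.sin(Q[2]);return (Q[0]+ca*x-sa*y,Q[1]+sa*x+ca*y,z)
def WC(p):
    ca,sa=np.cos(Q[2]),np.sin(Q[2]);d=np.array(p[:2])-Q[:2];return np.array([ca*d[0]+sa*d[1],-sa*d[0]+ca*d[1]])
E
python3 - <<'E'
from h import *
plan([((.6278,-.249,.10),97.2),((.6278,-.249,.0235),97.2),((.6278,-.249,.12),97.2),(CW(-.058,-.057,.12),94.7),(CW(-.058,-.057,.0325),94.7)],((.55,-.27,.40),90))
E
```

```text
T [0.259, 1.0, 0.07] R [0.0, -0.032, 0.0] rows>= 2
T [0.262, 1.0, 0.061] R [0.0, -0.032, 0.0] rows>= 2
T [0.263, 1.0, 0.053] R [0.0, -0.032, 0.0] rows>= 2
T [0.199, 0.75, 0.032] R [0.0, -0.024, 0.0] rows>= 2
-- [ 0.6278 -0.249   0.1   ]
T [0.0, 0.956, 0.0] R [0.0, -0.0, 0.0] rows>= 2
-- [ 0.6278 -0.249   0.0235]
T [0.0, -1.0, 0.0] R [0.0, -0.0, 0.0] rows>= 2
T [0.0, -0.206, 0.0] R [0.0, -0.0, 0.0] rows>= 1
-- [ 0.6278 -0.249   0.12  ]
T [-0.009, 0.0, 1.0] R [0.0, 0.008, 0.0] rows>= 2
T [-0.017, 0.0, 1.0] R [0.0, 0.009, 0.0] rows>= 2
T [-0.027, 0.0, 1.0] R [0.0, 0.008, 0.0] rows>= 2
T [-0.035, 0.0, 1.0] R [0.0, 0.009, 0.0] rows>= 2
T [-0.041, 0.0, 0.903] R [0.0, 0.008, 0.0] rows>= 2
-- [0.5751 0.1398 0.12  ]
T [-0.0, 1.0, 0.0] R [0.0, -0.0, 0.0] rows>= 2
T [-0.0, 0.094, 0.0] R [0.0, -0.0, 0.0] rows>= 1
-- [0.5751 0.1398 0.0325]
```

arm_command(
  translation=[
    [0.26,1,0.07],
    [0.26,1,0.07],
    [0.26,1,0.07],
  ],
  rotation=[
    [0,-0.032,0],
    [0,-0.032,0],
    [0,-0.032,0],
  ],
  grip=[-1,-1,-1],
)

```text
time_s: 12.95
position: [0.5689, -0.2607, 0.3145]
tcp_rot: [[0.999, -0.01, -0.035], [0.035, 0.008, 0.999], [-0.01, -1.0, 0.008]]
force: [-0.2, 0.8, -0.2]
opening: 1.001
```

arm_command(
  translation=[
    [0.262,1,0.061],
    [0.262,1,0.061],
    [0.262,1,0.061],
  ],
  rotation=[
    [0,-0.032,0],
    [0,-0.032,0],
    [0,-0.032,0],
  ],
  grip=[-1,-1,-1],
)

```text
time_s: 13.25
position: [0.5902, -0.2566, 0.2368]
tcp_rot: [[0.998, -0.007, -0.068], [0.068, 0.005, 0.998], [-0.007, -1.0, 0.005]]
force: [-0.6, 0.1, -0.1]
opening: 1.0
```

arm_command(
  translation=[
    [0.263,1,0.053],
    [0.263,1,0.053],
    [0.263,1,0.053],
  ],
  rotation=[
    [0,-0.032,0],
    [0,-0.032,0],
    [0,-0.032,0],
  ],
  grip=[-1,-1,-1],
)

```text
time_s: 13.55
position: [0.6113, -0.252, 0.1584]
tcp_rot: [[0.995, -0.005, -0.101], [0.101, 0.003, 0.995], [-0.005, -1.0, 0.004]]
force: [-0.6, 0.9, -0.3]
opening: 1.002
```

arm_command(
  translation=[
    [0.199,0.75,0.032],
    [0.199,0.75,0.032],
    [0.199,0.75,0.032],
    [0.199,0.75,0.032],
    [0.199,0.75,0.032],
  ],
  rotation=[
    [0,-0.024,0],
    [0,-0.024,0],
    [0,-0.024,0],
    [0,-0.024,0],
    [0,-0.024,0],
  ],
  grip=[-1,-1,-1,-1,-1],
)

```text
time_s: 14.05
position: [0.6291, -0.2503, 0.1032]
tcp_rot: [[0.992, 0.004, -0.125], [0.125, -0.002, 0.992], [0.003, -1.0, -0.003]]
force: [0.7, -1.4, 0.3]
opening: 1.003
```

arm_command(
  translation=[
    [0,0.3,0],
    [0,0.6,0],
    [0,0.85,0],
    [0,0.95,0],
    [0,0.95,0],
  ],
  rotation=[
    [0,0,0],
    [0,0,0],
    [0,0,0],
    [0,0,0],
    [0,0,0],
  ],
  grip=[-1,-1,-1,-1,-1],
)

```text
time_s: 14.55
position: [0.6278, -0.2494, 0.0244]
tcp_rot: [[0.992, -0.001, -0.125], [0.125, 0.0, 0.992], [-0.001, -1.0, 0.0]]
force: [0.1, 0.5, -0.0]
opening: 1.002
```

arm_command(
  translation=[
    [0,0,0],
    [0,0,0],
    [0,0,0],
    [0,0,0],
    [0,0,0],
  ],
  rotation=[
    [0,0,0],
    [0,0,0],
    [0,0,0],
    [0,0,0],
    [0,0,0],
  ],
  grip=[1,1,1,1,1],
)

```text
time_s: 15.05
position: [0.6287, -0.2496, 0.0254]
tcp_rot: [[0.992, 0.002, -0.126], [0.126, -0.001, 0.992], [0.002, -1.0, -0.001]]
force: [-0.4, 1.7, 5.8]
opening: 0.796
```

arm_command(
  translation=[
    [0,-0.1,0],
    [0,-0.4,0],
    [0,-0.8,0],
    [0,-1,0],
    [0,-1,0],
  ],
  rotation=[
    [0,0,0],
    [0,0,0],
    [0,0,0],
    [0,0,0],
    [0,0,0],
  ],
  grip=[1,1,1,1,1],
)

```text
time_s: 15.55
position: [0.6297, -0.2503, 0.1071]
tcp_rot: [[0.992, 0.005, -0.126], [0.126, -0.003, 0.992], [0.005, -1.0, -0.004]]
force: [0.4, -0.2, -0.6]
opening: 0.798
```

arm_command(
  translation=[
    [0,-0.2,0.4],
    [0,-0.2,0.8],
    [0,-0.2,1],
    [0,-0.2,1],
  ],
  rotation=[
    [0,0.009,0],
    [0,0.009,0],
    [0,0.009,0],
    [0,0.009,0],
  ],
  grip=[1,1,1,1],
)

```text
time_s: 15.95
position: [0.6165, -0.1672, 0.1187]
tcp_rot: [[0.993, -0.004, -0.119], [0.119, 0.002, 0.993], [-0.004, -1.0, 0.002]]
force: [0.4, 0.0, -0.4]
opening: 0.799
```

arm_command(
  translation=[
    [-0.017,0,0.5],
    [-0.017,0,1],
    [-0.017,0,1],
  ],
  rotation=[
    [0,0.009,0],
    [0,0.009,0],
    [0,0.009,0],
  ],
  grip=[1,1,1],
)

```text
time_s: 16.25
position: [0.6055, -0.087, 0.1188]
tcp_rot: [[0.994, -0.004, -0.11], [0.11, 0.002, 0.994], [-0.004, -1.0, 0.003]]
force: [1.3, 0.8, -0.7]
opening: 0.8
```

arm_command(
  translation=[
    [-0.027,0,0.5],
    [-0.027,0,1],
    [-0.027,0,1],
  ],
  rotation=[
    [0,0.009,0],
    [0,0.009,0],
    [0,0.009,0],
  ],
  grip=[1,1,1],
)

```text
time_s: 16.55
position: [0.5955, -0.0084, 0.1192]
tcp_rot: [[0.995, -0.003, -0.101], [0.101, 0.001, 0.995], [-0.003, -1.0, 0.002]]
force: [0.0, -0.1, -1.4]
opening: 0.8
```

arm_command(
  translation=[
    [-0.045,0,0.5],
    [-0.045,0,1],
    [-0.045,0,1],
  ],
  rotation=[
    [0,0.009,0],
    [0,0.009,0],
    [0,0.009,0],
  ],
  grip=[1,1,1],
)

```text
time_s: 16.85
position: [0.5848, 0.0703, 0.1195]
tcp_rot: [[0.996, -0.001, -0.092], [0.092, 0.001, 0.996], [-0.001, -1.0, 0.001]]
force: [0.2, -0.4, -0.8]
opening: 0.801
```

arm_command(
  translation=[
    [-0.045,0,0.4],
    [-0.045,0,0.8],
    [-0.045,0,0.9],
    [-0.045,0,0.9],
  ],
  rotation=[
    [0,0.006,0],
    [0,0.006,0],
    [0,0.006,0],
    [0,0.006,0],
  ],
  grip=[1,1,1,1],
)

```text
time_s: 17.25
position: [0.5762, 0.1389, 0.1198]
tcp_rot: [[0.997, 0.001, -0.083], [0.083, -0.001, 0.997], [0.001, -1.0, -0.001]]
force: [0.4, 0.2, -0.9]
opening: 0.8
```

```bash
python3 - <<'E'
from h import *
s=bot.read_state();print(s['position'],WC(s['position']),np.degrees(np.arctan2(s['tcp_rot'][1][2],s['tcp_rot'][0][2])),s['opening'])
c=snap('wrist','w4.png')
plan([(CW(-.058,-.057,.06),94.7),(CW(-.058,-.057,.0325),94.7)])
E
```

```text
[0.57615614 0.1388782  0.11980418] [-0.05700699 -0.05803225] 94.78414121671325 0.8004705943637435
T [-0.013, 0.749, 0.023] R [0.001, 0.0, 0.001] rows>= 2
-- [0.5751 0.1398 0.06  ]
T [-0.0, 0.343, 0.0] R [0.0, 0.0, -0.0] rows>= 1
-- [0.5751 0.1398 0.0325]
```

View pics/w4.png

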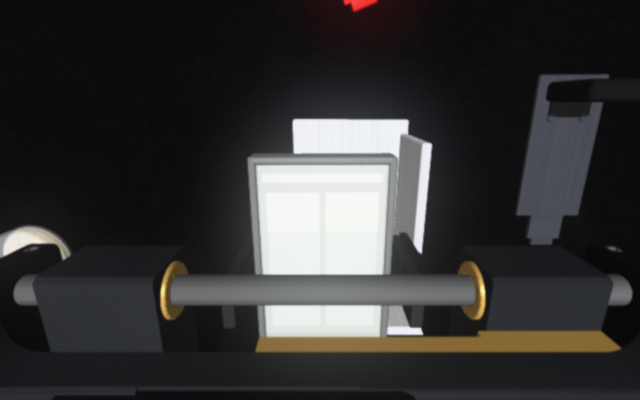

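arm_command(
  translation=[
    [-0.013,0.4,0.023],
    [-0.013,0.75,0.023],
    [-0.013,0.9,0.023],
    [-0.013,1,0.023],
    [-0.013,1,0.023],
  ],
  rotation=[
    [0,0,0],
    [0,0,0],
    [0,0,0],
    [0,0,0],
    [0,0,0],
  ],
  grip=[1,1,1,1,1],
)

```text
time_s: 17.8
position: [0.5743, 0.1401, 0.0395]
tcp_rot: [[0.997, -0.001, -0.081], [0.081, -0.0, 0.997], [-0.001, -1.0, -0.0]]
force: [-0.5, -0.4, -0.1]
opening: 0.8
```

arm_command(
  translation=[
    [0,0.04,0],
    [0,0.06,0],
    [0,0.08,0],
    [0,0.08,0],
  ],
  rotation=[
    [0,0,0],
    [0,0,0],
    [0,0,0],
    [0,0,0],
  ],
  grip=[1,1,1,1],
)

```text
time_s: 18.2
position: [0.5743, 0.1413, 0.0341]
tcp_rot: [[0.997, 0.001, -0.082], [0.082, 0.0, 0.997], [0.001, -1.0, -0.0]]
force: [0.6, 0.7, 0.1]
opening: 0.799
```

arm_command(
  translation=[
    [0,0.01,0],
    [0.03,0.01,0],
    [0.05,0.01,0],
    [0.065,0.01,0],
    [0.075,0.01,0],
  ],
  rotation=[
    [0,0,0],
    [0,0,0],
    [0,0,0],
    [0,0,0],
    [0,0,0],
  ],
  grip=[1,1,1,1,1],
)

```text
time_s: 18.7
position: [0.5784, 0.1417, 0.0335]
tcp_rot: [[0.997, -0.004, -0.082], [0.082, -0.0, 0.997], [-0.004, -1.0, 0.0]]
force: [-4.8, -0.8, 6.1]
opening: 0.799
```

arm_command(
  translation=[
    [0.013,0,0],
    [0.013,0,0],
  ],
  rotation=[
    [0,0,0],
    [0,0,0],
  ],
  grip=[1,1],
)

```text
time_s: 18.9
position: [0.5797, 0.1418, 0.0334]
tcp_rot: [[0.997, -0.003, -0.082], [0.082, -0.0, 0.997], [-0.003, -1.0, 0.0]]
force: [-3.8, -0.1, 4.9]
opening: 0.795
```

arm_command(
  translation=[
    [0.013,0,0],
    [0.013,0,0],
  ],
  rotation=[
    [0,0,0],
    [0,0,0],
  ],
  grip=[1,1],
)

```text
time_s: 19.1
position: [0.5806, 0.1419, 0.0334]
tcp_rot: [[0.997, -0.003, -0.082], [0.082, -0.0, 0.997], [-0.003, -1.0, 0.0]]
force: [-4.1, 0.5, 4.8]
opening: 0.796
```

arm_command(
  translation=[
    [0.013,0,0],
    [0.013,0,0],
  ],
  rotation=[
    [0,0,0],
    [0,0,0],
  ],
  grip=[1,1],
)

```text
time_s: 19.3
position: [0.5808, 0.1419, 0.0334]
tcp_rot: [[0.997, -0.005, -0.082], [0.082, -0.0, 0.997], [-0.005, -1.0, 0.0]]
force: [-5.2, -0.4, 7.2]
opening: 0.8
```

arm_command(
  translation=[
    [0.02,0,0],
    [0.02,0,0],
  ],
  rotation=[
    [0,0,0],
    [0,0,0],
  ],
  grip=[1,1],
)

```text
time_s: 19.5
position: [0.5809, 0.1419, 0.0334]
tcp_rot: [[0.997, -0.009, -0.082], [0.082, -0.001, 0.997], [-0.009, -1.0, -0.0]]
force: [-7.7, -1.4, 9.0]
opening: 0.802
```

arm_command(
  translation=[
    [-0.03,0,0],
    [-0.04,0,0],
    [-0.04,0,0],
    [-0.04,0,0],
    [-0.04,0,0],
  ],
  rotation=[
    [0,0,0],
    [0,0,0],
    [0,0,0],
    [0,0,0],
    [0,0,0],
  ],
  grip=[-0.72,-0.72,-0.72,-0.72,-0.72],
)

```text
time_s: 20.0
position: [0.582, 0.1418, 0.0329]
tcp_rot: [[0.997, 0.001, -0.082], [0.082, 0.0, 0.997], [0.001, -1.0, 0.0]]
force: [-1.4, -0.1, -0.2]
opening: 0.86
```

arm_command(
  translation=[
    [0,-0.2,0],
    [0,-0.45,0],
    [0,-0.45,-0.3],
    [0,-0.45,-0.7],
    [0,-0.45,-0.7],
  ],
  rotation=[
    [0,0,0],
    [0,0,0],
    [0,0,0],
    [0,0,0],
    [0,0,0],
  ],
  grip=[-0.72,-0.72,1,1,1],
)

```text
time_s: 20.5
position: [0.5877, 0.083, 0.0705]
tcp_rot: [[0.997, 0.003, -0.079], [0.079, -0.001, 0.997], [0.003, -1.0, -0.001]]
force: [-0.4, -0.4, 0.2]
opening: 0.669
```

arm_command(
  translation=[
    [0,0,0],
    [0,0,0],
    [0,0,0],
    [0,0,0],
    [0,0,0],
  ],
  rotation=[
    [0,0,0],
    [0,0,0],
    [0,0,0],
    [0,0,0],
    [0,0,0],
  ],
  grip=[1,1,1,1,1],
)

```text
time_s: 21.0
position: [0.586, 0.0866, 0.0689]
tcp_rot: [[0.997, -0.0, -0.083], [0.083, 0.0, 0.997], [-0.0, -1.0, 0.0]]
force: [0.2, 0.2, -0.0]
opening: 0.217
```

```bash
python3 - <<'E'
from h import *
s=bot.read_state();print(s['position'],WC(s['position']),np.degrees(np.arctan2(s['tcp_rot'][1][2],s['tcp_rot'][0][2])),s['opening'])
plan([(CW(-.052,-.113,.068),94.7),(CW(-.052,-.113,.034),94.7)])
E
```

```text
[0.58599622 0.08660724 0.0688735 ] [-0.05149686 -0.11093517] 94.75566135674849 0.21704112346955862
T [-0.006, 0.011, -0.026] R [-0.0, 0.001, -0.0] rows>= 1
-- [0.5857 0.0845 0.068 ]
T [-0.0, 0.425, 0.0] R [-0.0, -0.0, -0.0] rows>= 1
-- [0.5857 0.0845 0.034 ]
```

arm_command(
  translation=[
    [0,0,-0.03],
    [0,0.2,-0.03],
    [0,0.43,-0.03],
    [0,0.43,-0.03],
    [0,0.43,-0.03],
  ],
  rotation=[
    [0,0,0],
    [0,0,0],
    [0,0,0],
    [0,0,0],
    [0,0,0],
  ],
  grip=[1,1,1,1,1],
)

```text
time_s: 21.5
position: [0.5861, 0.0835, 0.0344]
tcp_rot: [[0.997, -0.001, -0.082], [0.082, 0.0, 0.997], [-0.001, -1.0, 0.0]]
force: [0.3, 0.2, 1.0]
opening: 0.005
```

arm_command(
  translation=[
    [0,0,0.06],
    [0,0,0.12],
    [0,0,0.18],
    [0,0,0.24],
    [0,0,0.28],
  ],
  rotation=[
    [0,0,0],
    [0,0,0],
    [0,0,0],
    [0,0,0],
    [0,0,0],
  ],
  grip=[1,1,1,1,1],
)

```text
time_s: 22.0
position: [0.5847, 0.1064, 0.035]
tcp_rot: [[0.997, 0.001, -0.083], [0.083, -0.0, 0.997], [0.001, -1.0, -0.0]]
force: [-0.6, -0.6, 0.6]
opening: 0.007
```

arm_command(
  translation=[
    [0,0,0.02],
    [0,0,0.04],
    [0,0,0.04],
  ],
  rotation=[
    [0,0,0],
    [0,0,0],
    [0,0,0],
  ],
  grip=[1,1,1],
)

```text
time_s: 22.3
position: [0.5842, 0.1093, 0.0345]
tcp_rot: [[0.997, -0.0, -0.082], [0.082, 0.0, 0.997], [-0.0, -1.0, 0.0]]
force: [-0.1, -0.5, 0.6]
opening: 0.004
```

```bash
python3 - <<'E'
from h import *
s=bot.read_state();print(s['position'],WC(s['position']),s['opening'],s['force'])
E
```

```text
[0.58417296 0.10930638 0.03449482] [-0.05144809 -0.08816296] 0.004034984399425078 [-0.13725233 -0.46561646  0.56309775]
```

Small steps until contact.

arm_command(
  translation=[
    [0,0,0.015],
    [0,0,0.025],
    [0,0,0.025],
  ],
  rotation=[
    [0,0,0],
    [0,0,0],
    [0,0,0],
  ],
  grip=[1,1,1],
)

```text
time_s: 22.6
position: [0.584, 0.1111, 0.0344]
tcp_rot: [[0.997, -0.0, -0.082], [0.082, 0.0, 0.997], [-0.0, -1.0, 0.0]]
force: [-0.3, -0.6, 0.7]
opening: 0.01
```

arm_command(
  translation=[
    [0,0,0.015],
    [0,0,0.025],
    [0,0,0.025],
  ],
  rotation=[
    [0,0,0],
    [0,0,0],
    [0,0,0],
  ],
  grip=[1,1,1],
)

```text
time_s: 22.9
position: [0.5838, 0.1132, 0.0345]
tcp_rot: [[0.997, -0.0, -0.082], [0.082, 0.0, 0.997], [-0.0, -1.0, 0.0]]
force: [0.3, 0.2, -0.3]
opening: 0.003
```

arm_command(
  translation=[
    [0,0,0.015],
    [0,0,0.02],
    [0,0,0.02],
  ],
  rotation=[
    [0,0,0],
    [0,0,0],
    [0,0,0],
  ],
  grip=[1,1,1],
)

```text
time_s: 23.2
position: [0.5838, 0.1148, 0.0345]
tcp_rot: [[0.997, -0.0, -0.082], [0.082, 0.0, 0.997], [-0.0, -1.0, 0.0]]
force: [0.0, -1.0, 1.0]
opening: 0.005
```

arm_command(
  translation=[
    [0,0,0.015],
    [0,0,0.02],
    [0,0,0.02],
  ],
  rotation=[
    [0,0,0],
    [0,0,0],
    [0,0,0],
  ],
  grip=[1,1,1],
)

```text
time_s: 23.5
position: [0.5837, 0.1163, 0.0346]
tcp_rot: [[0.997, 0.0, -0.082], [0.082, 0.0, 0.997], [0.0, -1.0, 0.0]]
force: [1.1, -0.2, -0.5]
opening: 0.005
```

arm_command(
  translation=[
    [0,0,0.015],
    [0,0,0.02],
    [0,0,0.02],
  ],
  rotation=[
    [0,0,0],
    [0,0,0],
    [0,0,0],
  ],
  grip=[1,1,1],
)

```text
time_s: 23.8
position: [0.5835, 0.1177, 0.0346]
tcp_rot: [[0.997, -0.0, -0.082], [0.082, -0.0, 0.997], [-0.0, -1.0, -0.0]]
force: [0.4, -1.6, 0.5]
opening: 0.004
```

```bash
python3 - <<'E'
from h import *
s=bot.read_state();print(s['position'],WC(s['position']),s['opening'],s['force'])
c=snap('wrist')
cv2.imwrite('pics/w5.png',cv2.resize(c['image'][60:300,220:480],None,fx=2.5,fy=2.5))
E
```

```text
[0.58352772 0.11768634 0.03457846] [-0.05140232 -0.07975833] 0.004048982653743424 [ 0.38054233 -1.62386901  0.54374493]
```

View pics/w5.png

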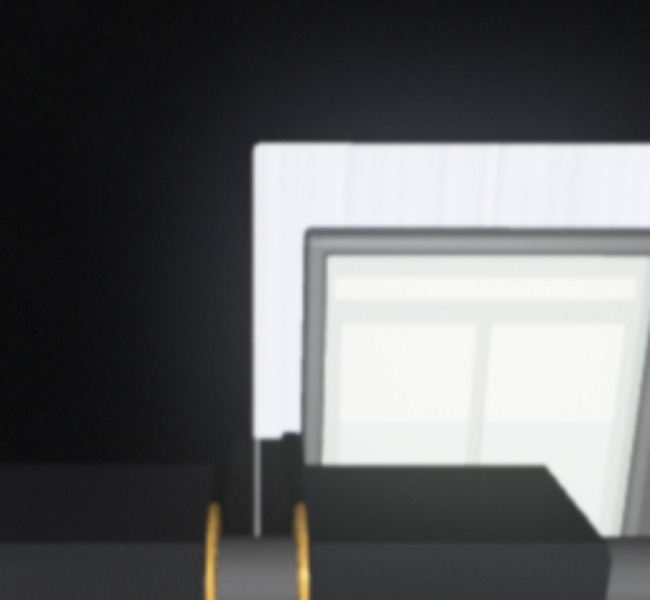

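```bash
python3 - <<'E'
from h import *
c=snap('wrist','w5f.png')
for uv in [(342,152),(342,172),(322,118)]: 
    for z in (.021,.008): print(uv,z,WC(toplane(c,uv,z)[0]))
for y in (-.07,): print(proj(c,[CW(-.104,-.07,.021),CW(-.104,0,.021),CW(-.12,-.08,.008)]))
cv2.imwrite('pics/w5g.png',cv2.resize(c['image'][110:230,320:500],None,fx=4,fy=4))
E
```

```text
(342, 152) 0.021 [-0.10615937 -0.07089351]
(342, 152) 0.008 [-0.10419326 -0.07012383]
(342, 172) 0.021 [-0.09676633 -0.0707388 ]
(342, 172) 0.008 [-0.09400406 -0.06995601]
(322, 118) 0.021 [-0.12141751 -0.08010155]
(322, 118) 0.008 [-0.12074467 -0.08011235]
[[343.85458141 156.65838868]
 [495.12521616 156.63462578]
 [322.23169824 119.57194586]]
```

View pics/w5g.png

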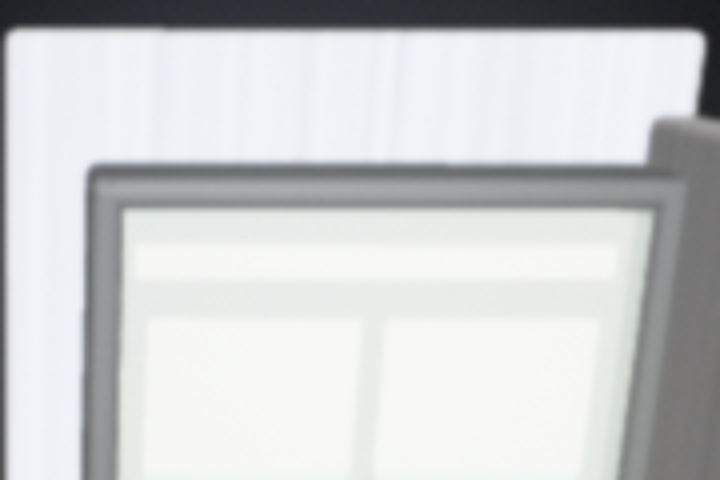

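arm_command(
  translation=[
    [0,0,0.01],
    [0,0,0.02],
    [0,0,0.03],
    [0,0,0.03],
  ],
  rotation=[
    [0,0,0],
    [0,0,0],
    [0,0,0],
    [0,0,0],
  ],
  grip=[1,1,1,1],
)

```text
time_s: 24.3
position: [0.5836, 0.1179, 0.0346]
tcp_rot: [[0.997, -0.0, -0.084], [0.084, -0.003, 0.996], [-0.0, -1.0, -0.003]]
force: [0.3, -9.9, 0.4]
opening: 0.007
```

```bash
python3 - <<'E'
from h import *
s=bot.read_state();print(s['position'],WC(s['position']),s['opening'],s['force'])
c=snap('wrist','w6.png')
plan([(CW(-.052,-.090,.0345),94.7),(CW(-.052,-.090,.0645),94.7),(CW(-.125,-.05,.0645),94.7),(CW(-.125,-.045,.0345),94.7)])
E
```

```text
[0.58356594 0.1178765  0.03460999] [-0.05134859 -0.07957196] 0.007223341498749307 [ 0.34668154 -9.87857914  0.43826835]
T [-0.008, 0.002, -0.13] R [0.003, 0.001, -0.0] rows>= 1
-- [0.5838 0.1074 0.0345]
T [-0.0, -0.375, -0.0] R [0.0, 0.0, -0.0] rows>= 1
-- [0.5838 0.1075 0.0645]
T [-0.913, 0.0, 0.5] R [0.0, 0.0, -0.0] rows>= 2
-- [0.5077 0.1413 0.0645]
T [0.0, 0.375, 0.063] R [0.0, 0.0, -0.0] rows>= 1
-- [0.5073 0.1463 0.0345]
```

arm_command(
  translation=[
    [0,0,-0.15],
    [0,0,-0.16],
    [0,-0.375,-0.16],
    [0,-0.375,-0.16],
  ],
  rotation=[
    [0,0,0],
    [0,0,0],
    [0,0,0],
    [0,0,0],
  ],
  grip=[1,1,1,1],
)

```text
time_s: 24.75
position: [0.5866, 0.1078, 0.0671]
tcp_rot: [[0.997, 0.006, -0.081], [0.081, 0.001, 0.997], [0.006, -1.0, 0.0]]
force: [0.5, -0.4, 0.9]
opening: 0.007
```

arm_command(
  translation=[
    [-0.5,0,0.25],
    [-0.93,0,0.5],
    [-0.93,0,0.5],
    [-0.93,0.375,0.55],
    [-0.93,0.375,0.55],
  ],
  rotation=[
    [0,0,0],
    [0,0,0],
    [0,0,0],
    [0,0,0],
    [0,0,0],
  ],
  grip=[1,1,1,1,1],
)

```text
time_s: 25.25
position: [0.5051, 0.1457, 0.0323]
tcp_rot: [[0.997, -0.005, -0.082], [0.082, 0.0, 0.997], [-0.005, -1.0, 0.0]]
force: [-1.1, 0.6, 0.7]
opening: 0.006
```

arm_command(
  translation=[
    [0.05,0,0],
    [0.1,0,0],
    [0.13,0,0],
    [0.13,0,0],
  ],
  rotation=[
    [0,0,0],
    [0,0,0],
    [0,0,0],
    [0,0,0],
  ],
  grip=[1,1,1,1],
)

```text
time_s: 25.65
position: [0.5167, 0.1459, 0.0351]
tcp_rot: [[0.997, -0.001, -0.082], [0.082, -0.0, 0.997], [-0.001, -1.0, -0.0]]
force: [-2.6, -0.7, 1.9]
opening: 0.002
```

```bash
python3 - <<'E'
from h import *
s=bot.read_state();print(s['position'],WC(s['position']),s['opening'],s['force'])
E
```

```text
[0.51668225 0.1458569  0.03510484] [-0.11570597 -0.04618844] 0.002171306565534242 [-2.57722931 -0.66712705  1.94546437]
```

arm_command(
  translation=[
    [0.015,0,0],
    [0.02,0,0],
    [0.02,0,0],
  ],
  rotation=[
    [0,0,0],
    [0,0,0],
    [0,0,0],
  ],
  grip=[1,1,1],
)

```text
time_s: 25.95
position: [0.5168, 0.146, 0.0347]
tcp_rot: [[0.997, -0.004, -0.082], [0.082, -0.0, 0.997], [-0.004, -1.0, -0.0]]
force: [-5.1, -1.4, 3.9]
opening: 0.003
```

arm_command(
  translation=[
    [0.015,0,0],
    [0.02,0,0],
    [0.02,0,0],
  ],
  rotation=[
    [0,0,0],
    [0,0,0],
    [0,0,0],
  ],
  grip=[1,1,1],
)

```text
time_s: 26.25
position: [0.5169, 0.146, 0.0346]
tcp_rot: [[0.997, -0.007, -0.082], [0.082, -0.001, 0.997], [-0.007, -1.0, -0.0]]
force: [-6.3, -1.2, 5.1]
opening: 0.004
```

```bash
python3 - <<'E'
from h import *
s=bot.read_state();print(s['position'],WC(s['position']),s['opening'],s['force'])
plan([(CW(-.13,-.045,.035),94.7),(CW(-.13,-.045,.12),94.7),((.53,-.27,.36),90)])
E
```

```text
[0.51687347 0.14597477 0.03464221] [-0.11550572 -0.04608669] 0.00386576975650675 [-6.32581768 -1.2035736   5.13236573]
T [-0.181, -0.003, 0.014] R [0.0, 0.0, -0.007] rows>= 1
-- [0.5024 0.1459 0.035 ]
T [0.0, -1.0, -0.001] R [0.0, 0.0, 0.0] rows>= 2
T [0.0, -0.063, 0.0] R [0.0, 0.0, 0.0] rows>= 1
-- [0.5023 0.1458 0.12  ]
T [-0.016, -0.576, -1.0] R [0.0, 0.015, 0.0] rows>= 2
T [0.0, -0.576, -1.0] R [0.0, 0.015, 0.0] rows>= 2
T [0.016, -0.575, -1.0] R [0.0, 0.015, 0.0] rows>= 2
T [0.032, -0.576, -1.0] R [0.0, 0.015, 0.0] rows>= 2
T [0.047, -0.576, -1.0] R [0.0, 0.015, 0.0] rows>= 2
T [0.013, -0.12, -0.208] R [0.0, 0.004, 0.0] rows>= 1
-- [ 0.53 -0.27  0.36]
```

arm_command(
  translation=[
    [-0.2,0,0],
    [-0.22,-0.4,0],
    [-0.22,-1,0],
    [-0.22,-1,0],
  ],
  rotation=[
    [0,0,0],
    [0,0,0],
    [0,0,0],
    [0,0,0],
  ],
  grip=[1,1,0,-1],
)

```text
time_s: 26.65
position: [0.508, 0.1453, 0.1198]
tcp_rot: [[0.997, 0.015, -0.082], [0.082, 0.001, 0.997], [0.015, -1.0, -0.0]]
force: [0.8, 0.6, 0.5]
opening: 0.111
```

arm_command(
  translation=[
    [-0.016,-0.6,-1],
    [-0.016,-0.6,-1],
    [-0.016,-0.6,-1],
  ],
  rotation=[
    [0,0.015,0],
    [0,0.015,0],
    [0,0.015,0],
  ],
  grip=[-1,-1,-1],
)

```text
time_s: 26.95
position: [0.5121, 0.0614, 0.1653]
tcp_rot: [[0.998, 0.01, -0.062], [0.062, -0.002, 0.998], [0.01, -1.0, -0.003]]
force: [1.5, 0.5, 0.1]
opening: 0.376
```

arm_command(
  translation=[
    [0,-0.6,-1],
    [0,-0.6,-1],
    [0,-0.6,-1],
  ],
  rotation=[
    [0,0.015,0],
    [0,0.015,0],
    [0,0.015,0],
  ],
  grip=[-1,-1,-1],
)

```text
time_s: 27.25
position: [0.5171, -0.0187, 0.213]
tcp_rot: [[0.999, 0.01, -0.046], [0.046, -0.003, 0.999], [0.009, -1.0, -0.004]]
force: [0.9, 0.8, -0.2]
opening: 0.649
```

arm_command(
  translation=[
    [0.016,-0.6,-1],
    [0.016,-0.6,-1],
    [0.016,-0.6,-1],
  ],
  rotation=[
    [0,0.015,0],
    [0,0.015,0],
    [0,0.015,0],
  ],
  grip=[-1,-1,-1],
)

```text
time_s: 27.55
position: [0.5219, -0.0984, 0.2607]
tcp_rot: [[0.999, 0.008, -0.031], [0.031, -0.004, 1.0], [0.008, -1.0, -0.005]]
force: [0.6, -0.1, 0.1]
opening: 0.921
```

arm_command(
  translation=[
    [0.05,-0.6,-1],
    [0.05,-0.6,-1],
    [0.05,-0.6,-1],
  ],
  rotation=[
    [0,0.015,0],
    [0,0.015,0],
    [0,0.015,0],
  ],
  grip=[-1,-1,-1],
)

```text
time_s: 27.85
position: [0.5282, -0.178, 0.3083]
tcp_rot: [[1.0, 0.007, -0.016], [0.016, -0.005, 1.0], [0.007, -1.0, -0.005]]
force: [0.4, -0.5, -0.6]
opening: 0.995
```

arm_command(
  translation=[
    [0.1,-0.7,-1],
    [0.1,-0.7,-1],
    [0.1,-0.7,-1],
    [0.1,-0.7,-1],
    [0.1,-0.7,-1],
  ],
  rotation=[
    [0,0.015,0],
    [0,0.015,0],
    [0,0.015,0],
    [0,0.015,0],
    [0,0.015,0],
  ],
  grip=[-1,-1,-1,-1,-1],
)

```text
time_s: 28.35
position: [0.5343, -0.2516, 0.3603]
tcp_rot: [[1.0, -0.003, -0.005], [0.005, 0.004, 1.0], [-0.003, -1.0, 0.004]]
force: [0.3, -0.4, 0.3]
opening: 0.997
```

```bash
python3 cases.py w7.png; python3 -c "
from h import *
plan([((.4901,-.2417,.10),72.7),((.4901,-.2417,.0235),72.7)])"
```

```text
[ 0.493  -0.3622] [101.972   67.7502] 6.6
[ 0.4897 -0.2415] [101.8928  67.3237] -17.4
[ 0.5343 -0.2517  0.3605] 28.4
T [-0.166, 1.0, 0.036] R [-0.001, 0.09, -0.001] rows>= 2
T [-0.17, 1.0, 0.021] R [-0.001, 0.09, -0.001] rows>= 2
T [-0.172, 1.0, 0.006] R [-0.0, 0.09, -0.001] rows>= 2
T [-0.045, 0.257, -0.003] R [-0.001, 0.023, -0.001] rows>= 1
-- [ 0.4901 -0.2417  0.1   ]
T [-0.0, 0.956, 0.001] R [0.0, 0.0, 0.0] rows>= 2
-- [ 0.4901 -0.2417  0.0235]
```

arm_command(
  translation=[
    [-0.166,1,0.036],
    [-0.166,1,0.036],
    [-0.166,1,0.036],
  ],
  rotation=[
    [0,0.09,0],
    [0,0.09,0],
    [0,0.09,0],
  ],
  grip=[-1,-1,-1],
)

```text
time_s: 28.7
position: [0.5179, -0.2473, 0.2771]
tcp_rot: [[0.996, -0.011, 0.089], [-0.089, 0.009, 0.996], [-0.012, -1.0, 0.008]]
force: [-0.1, 0.7, -0.0]
opening: 0.998
```

arm_command(
  translation=[
    [-0.17,1,0.021],
    [-0.17,1,0.021],
    [-0.17,1,0.021],
  ],
  rotation=[
    [0,0.09,0],
    [0,0.09,0],
    [0,0.09,0],
  ],
  grip=[-1,-1,-1],
)

```text
time_s: 29.0
position: [0.506, -0.246, 0.1997]
tcp_rot: [[0.983, -0.007, 0.183], [-0.183, 0.006, 0.983], [-0.008, -1.0, 0.004]]
force: [0.3, 0.9, 0.2]
opening: 1.004
```

arm_command(
  translation=[
    [-0.217,1,0.003],
    [-0.217,1,0.003],
    [-0.217,1.2,0.003],
  ],
  rotation=[
    [0,0.113,0],
    [0,0.113,0],
    [0,0.113,0],
  ],
  grip=[-1,-1,-1],
)

```text
out of range: row 3 has 1.2, outside -1 to 1
```

```bash
python3 -c "
from h import *
s=bot.read_state();print(s['position'],s['time_s'])
plan([((.490,-.2417,.10),72.7),((.4900,-.2417,.0235),72.7)])"
```

```text
[ 0.50598923 -0.24597701  0.19965184] 29.0
T [-0.157, 1.0, 0.009] R [-0.003, 0.09, -0.006] rows>= 2
T [-0.041, 0.247, -0.001] R [-0.001, 0.022, -0.002] rows>= 1
-- [ 0.49   -0.2417  0.1   ]
T [-0.0, 0.956, 0.0] R [0.0, 0.0, 0.0] rows>= 2
-- [ 0.49   -0.2417  0.0235]
```

arm_command(
  translation=[
    [-0.2,1,0.006],
    [-0.2,1,0.006],
    [-0.2,1,0.006],
    [-0.2,1,0.006],
  ],
  rotation=[
    [0,0.112,0],
    [0,0.112,0],
    [0,0.112,0],
    [0,0.112,0],
  ],
  grip=[-1,-1,-1,-1],
)

```text
time_s: 29.4
position: [0.4946, -0.2461, 0.1245]
tcp_rot: [[0.955, 0.003, 0.297], [-0.297, -0.002, 0.955], [0.004, -1.0, -0.001]]
force: [0.6, -0.5, -0.4]
opening: 0.998
```

arm_command(
  translation=[
    [0,0,0],
    [0,0,0],
    [0,0.2,0],
    [0,0.2,0],
  ],
  rotation=[
    [0,0,0],
    [0,0,0],
    [0,0,0],
    [0,0,0],
  ],
  grip=[-1,-1,-1,-1],
)

```text
time_s: 29.8
position: [0.4926, -0.245, 0.1068]
tcp_rot: [[0.955, -0.0, 0.298], [-0.298, 0.0, 0.955], [-0.0, -1.0, 0.0]]
force: [-0.3, 0.3, -0.0]
opening: 0.999
```

```bash
python3 -c "
from h import *
s=bot.read_state();print(s['position'],s['time_s'])
plan([((.4900,-.2417,.0235),72.7)])"
```

```text
[ 0.49262395 -0.24501249  0.1068149 ] 29.8
T [-0.042, 1.0, 0.028] R [-0.0, -0.0, -0.0] rows>= 2
T [-0.001, 0.041, 0.002] R [-0.0, -0.0, -0.0] rows>= 1
-- [ 0.49   -0.2417  0.0235]
```

arm_command(
  translation=[
    [-0.042,0.4,0.028],
    [-0.042,0.8,0.028],
    [-0.042,1,0.028],
    [-0.042,1,0.028],
  ],
  rotation=[
    [0,0,0],
    [0,0,0],
    [0,0,0],
    [0,0,0],
  ],
  grip=[-1,-1,-1,-1],
)

```text
time_s: 30.2
position: [0.4894, -0.2414, 0.0255]
tcp_rot: [[0.955, -0.003, 0.298], [-0.298, 0.002, 0.955], [-0.003, -1.0, 0.001]]
force: [0.3, 0.0, 0.9]
opening: 0.998
```

arm_command(
  translation=[
    [0,0.03,0],
    [0,0.03,0],
    [0,0.03,0],
    [0,0.03,0],
    [0,0.03,0],
  ],
  rotation=[
    [0,0,0],
    [0,0,0],
    [0,0,0],
    [0,0,0],
    [0,0,0],
  ],
  grip=[-1,1,1,1,1],
)

```text
time_s: 30.7
position: [0.4905, -0.2422, 0.0251]
tcp_rot: [[0.955, 0.001, 0.298], [-0.298, -0.001, 0.955], [0.002, -1.0, -0.0]]
force: [-0.7, -0.1, 4.1]
opening: 0.804
```

arm_command(
  translation=[
    [0,0,0],
    [0,-0.1,0],
    [0,-0.4,0],
    [0,-0.8,0],
    [0,-1,0],
  ],
  rotation=[
    [0,0,0],
    [0,0,0],
    [0,0,0],
    [0,0,0],
    [0,0,0],
  ],
  grip=[1,1,1,1,1],
)

```text
time_s: 31.2
position: [0.4906, -0.2424, 0.1063]
tcp_rot: [[0.955, 0.002, 0.298], [-0.298, -0.002, 0.955], [0.002, -1.0, -0.001]]
force: [0.1, 0.5, -0.8]
opening: 0.799
```

```bash
python3 -c "
from h import *
s=bot.read_state();print(s['position'],s['time_s'],s['opening'])
plan([(CW(-.060,-.057,.13),94.7)])"
```

```text
[ 0.49057779 -0.24238583  0.10633643] 31.2 0.7992656894875829
T [-0.09, -0.062, 1.0] R [0.0, -0.075, 0.0] rows>= 2
T [-0.011, -0.062, 1.0] R [0.0, -0.075, 0.0] rows>= 2
T [0.068, -0.062, 1.0] R [0.001, -0.075, 0.001] rows>= 2
T [0.148, -0.061, 1.0] R [0.0, -0.076, 0.0] rows>= 2
T [0.194, -0.053, 0.846] R [0.0, -0.066, 0.001] rows>= 2
-- [0.5731 0.1396 0.13  ]
```

arm_command(
  translation=[
    [-0.09,-0.06,0.5],
    [-0.09,-0.06,1],
    [-0.09,-0.06,1],
  ],
  rotation=[
    [0,-0.075,0],
    [0,-0.075,0],
    [0,-0.075,0],
  ],
  grip=[1,1,1],
)

```text
time_s: 31.5
position: [0.5064, -0.159, 0.1094]
tcp_rot: [[0.976, -0.002, 0.218], [-0.218, 0.002, 0.976], [-0.002, -1.0, 0.002]]
force: [-0.6, 0.0, -1.3]
opening: 0.797
```

arm_command(
  translation=[
    [-0.01,-0.06,0.5],
    [-0.01,-0.06,1],
    [-0.01,-0.06,1],
  ],
  rotation=[
    [0,-0.075,0],
    [0,-0.075,0],
    [0,-0.075,0],
  ],
  grip=[1,1,1],
)

```text
time_s: 31.8
position: [0.5235, -0.0815, 0.1138]
tcp_rot: [[0.99, -0.001, 0.14], [-0.14, 0.002, 0.99], [-0.002, -1.0, 0.001]]
force: [0.2, -0.0, -1.5]
opening: 0.802
```

arm_command(
  translation=[
    [0.068,-0.06,0.5],
    [0.068,-0.06,1],
    [0.068,-0.06,1],
  ],
  rotation=[
    [0,-0.075,0],
    [0,-0.075,0],
    [0,-0.075,0],
  ],
  grip=[1,1,1],
)

```text
time_s: 32.1
position: [0.5407, -0.0038, 0.1186]
tcp_rot: [[0.998, -0.001, 0.063], [-0.063, 0.001, 0.998], [-0.001, -1.0, 0.001]]
force: [-0.9, -0.6, -1.0]
opening: 0.8
```

arm_command(
  translation=[
    [0.148,-0.06,0.5],
    [0.148,-0.06,1],
    [0.148,-0.06,1],
  ],
  rotation=[
    [0,-0.075,0],
    [0,-0.075,0],
    [0,-0.075,0],
  ],
  grip=[1,1,1],
)

```text
time_s: 32.4
position: [0.5581, 0.0748, 0.1234]
tcp_rot: [[1.0, 0.0, -0.016], [0.016, 0.001, 1.0], [0.0, -1.0, 0.001]]
force: [-1.5, -0.5, -2.1]
opening: 0.802
```

arm_command(
  translation=[
    [0.194,-0.053,0.5],
    [0.194,-0.053,0.84],
    [0.194,-0.053,0.84],
    [0.194,-0.053,0.84],
  ],
  rotation=[
    [0,-0.066,0],
    [0,-0.066,0],
    [0,-0.066,0],
    [0,-0.066,0],
  ],
  grip=[1,1,1,1],
)

```text
time_s: 32.8
position: [0.5724, 0.1384, 0.1273]
tcp_rot: [[0.997, -0.001, -0.082], [0.082, -0.001, 0.997], [-0.001, -1.0, -0.001]]
force: [-0.6, -0.4, -0.8]
opening: 0.801
```

```bash
cat > edge.py <<'E'
from h import *
import sys
np.set_printoptions(precision=4,suppress=True)
# edges of the light/grey case seen in the wrist picture; near (short) edge & -y corner of the top face at height z
def case_top(c,z):
    """grey frame outer boundary of the case: print TCP-frame expected projection for a case centred in the grasp"""
s=bot.read_state();print(s['position'],WC(s['position']),s['opening'],s['time_s'],np.degrees(np.arctan2(s['tcp_rot'][1][2],s['tcp_rot'][0][2])))
E
python3 - <<'E'
from edge import *
c=snap('wrist','w8.png')
plan([(CW(-.060,-.057,.065),94.7),(CW(-.060,-.057,.0465),94.7)])
# lid (very bright) of held case vs that of first held one (w4)
for f in ('w4.png','w8.png'):
    g=cv2.cvtColor(cv2.imread('pics/'+f),cv2.COLOR_BGR2GRAY)[140:250,200:420]
    print(f,[ (200+np.where(g[r]>195)[0][[0,-1]]).tolist() for r in (50,70,90)],[(140+np.where(g[:,u-200]>195)[0][:1]).tolist() for u in (270,300,345,370)])
E
```

```text
[0.5724 0.1384 0.1273] [-0.0608 -0.0582] 0.8014194345297416 32.8 94.67511300660671
T [0.011, 0.778, 0.021] R [0.001, -0.002, -0.001] rows>= 2
-- [0.5731 0.1397 0.065 ]
T [-0.0, 0.232, 0.0] R [-0.0, 0.0, -0.0] rows>= 1
-- [0.5731 0.1397 0.0465]
w4.png [[258, 419], [259, 419], [260, 419]] [[165], [140], [140], [140]]
w8.png [[258, 419], [259, 419], [260, 419]] [[165], [140], [140], [140]]
```

arm_command(
  translation=[
    [0.011,0.4,0.021],
    [0.011,0.7,0.021],
    [0.011,0.9,0.021],
    [0.011,0.97,0.021],
    [0.011,0.97,0.021],
  ],
  rotation=[
    [0,0,0],
    [0,0,0],
    [0,0,0],
    [0,0,0],
    [0,0,0],
  ],
  grip=[1,1,1,1,1],
)

```text
time_s: 33.35
position: [0.5731, 0.1398, 0.0492]
tcp_rot: [[0.997, -0.002, -0.079], [0.079, -0.0, 0.997], [-0.002, -1.0, -0.0]]
force: [1.0, 0.6, -0.4]
opening: 0.797
```

arm_command(
  translation=[
    [0,0.02,0],
    [0,0.02,0],
    [0,0.02,0],
  ],
  rotation=[
    [0,0,0],
    [0,0,0],
    [0,0,0],
  ],
  grip=[1,1,1],
)

```text
time_s: 33.65
position: [0.5741, 0.1412, 0.0493]
tcp_rot: [[0.997, 0.002, -0.081], [0.081, 0.0, 0.997], [0.002, -1.0, -0.0]]
force: [0.7, 0.2, -1.0]
opening: 0.803
```

arm_command(
  translation=[
    [0,0.02,0],
    [0,0.03,0],
    [0,0.03,0],
  ],
  rotation=[
    [0,0,0],
    [0,0,0],
    [0,0,0],
  ],
  grip=[1,1,1],
)

```text
time_s: 33.95
position: [0.5736, 0.1414, 0.0462]
tcp_rot: [[0.997, 0.0, -0.081], [0.081, 0.0, 0.997], [0.0, -1.0, -0.0]]
force: [-0.5, -0.4, 0.6]
opening: 0.799
```

arm_command(
  translation=[
    [0,0.005,0],
    [0.03,0.005,0],
    [0.05,0.005,0],
    [0.07,0.005,0],
    [0.08,0.005,0],
  ],
  rotation=[
    [0,0,0],
    [0,0,0],
    [0,0,0],
    [0,0,0],
    [0,0,0],
  ],
  grip=[1,1,1,1,1],
)

```text
time_s: 34.45
position: [0.5773, 0.1418, 0.0461]
tcp_rot: [[0.997, -0.005, -0.081], [0.081, -0.0, 0.997], [-0.005, -1.0, -0.0]]
force: [-4.4, 0.3, 6.1]
opening: 0.798
```

arm_command(
  translation=[
    [0.013,0,0],
    [0.013,0,0],
    [0.013,0,0],
  ],
  rotation=[
    [0,0,0],
    [0,0,0],
    [0,0,0],
  ],
  grip=[1,1,1],
)

```text
time_s: 34.75
position: [0.5786, 0.1419, 0.0461]
tcp_rot: [[0.997, -0.005, -0.081], [0.081, -0.0, 0.997], [-0.005, -1.0, -0.0]]
force: [-3.7, -0.7, 7.0]
opening: 0.797
```

```bash
python3 -c "from edge import *"
```

```text
[0.5786 0.1419 0.0461] [-0.0543 -0.0552] 0.7974493134475025 34.75 94.67335567777788
```

arm_command(
  translation=[
    [0.02,-0.005,0],
    [0.03,-0.005,0],
    [0.03,-0.005,0],
  ],
  rotation=[
    [0,0,0],
    [0,0,0],
    [0,0,0],
  ],
  grip=[1,1,1],
)

```text
time_s: 35.05
position: [0.5809, 0.1421, 0.0461]
tcp_rot: [[0.997, -0.006, -0.081], [0.081, -0.0, 0.997], [-0.006, -1.0, 0.0]]
force: [-5.2, -0.1, 6.7]
opening: 0.799
```

arm_command(
  translation=[
    [0.02,0,0],
    [0.02,0,0],
    [0.02,0,0],
  ],
  rotation=[
    [0,0,0],
    [0,0,0],
    [0,0,0],
  ],
  grip=[1,1,1],
)

```text
time_s: 35.35
position: [0.581, 0.1421, 0.0461]
tcp_rot: [[0.997, -0.009, -0.081], [0.081, -0.001, 0.997], [-0.009, -1.0, 0.0]]
force: [-7.0, 0.1, 9.5]
opening: 0.798
```

arm_command(
  translation=[
    [0.02,0,0],
    [0.02,0,0],
    [0.02,0,0],
  ],
  rotation=[
    [0,0,0],
    [0,0,0],
    [0,0,0],
  ],
  grip=[1,1,1],
)

```text
time_s: 35.65
position: [0.5811, 0.1421, 0.0461]
tcp_rot: [[0.997, -0.012, -0.081], [0.081, -0.001, 0.997], [-0.012, -1.0, 0.0]]
force: [-11.1, -2.2, 10.7]
opening: 0.803
```

```bash
python3 -c "from edge import *"
```

```text
[0.5811 0.1421 0.0461] [-0.0518 -0.0552] 0.8029463001077987 35.65 94.66335576613025
```

arm_command(
  translation=[
    [-0.05,0,0],
    [-0.07,0,0],
    [-0.07,0,0],
    [-0.07,0,0],
    [-0.07,0,0],
  ],
  rotation=[
    [0,0,0],
    [0,0,0],
    [0,0,0],
    [0,0,0],
    [0,0,0],
  ],
  grip=[-0.72,-0.72,-0.72,-0.72,-0.72],
)

```text
time_s: 36.15
position: [0.5815, 0.1419, 0.0459]
tcp_rot: [[0.997, 0.001, -0.081], [0.081, 0.0, 0.997], [0.001, -1.0, -0.0]]
force: [0.5, -0.1, -0.6]
opening: 0.861
```

arm_command(
  translation=[
    [0,-0.2,0],
    [0,-0.45,0],
    [0,-0.45,-0.3],
    [0,-0.45,-0.7],
    [0,-0.45,-0.72],
  ],
  rotation=[
    [0,0,0],
    [0,0,0],
    [0,0,0],
    [0,0,0],
    [0,0,0],
  ],
  grip=[-0.72,-0.72,1,1,1],
)

```text
time_s: 36.65
position: [0.5868, 0.0816, 0.0823]
tcp_rot: [[0.997, 0.002, -0.078], [0.078, -0.001, 0.997], [0.002, -1.0, -0.001]]
force: [-0.6, 0.1, 0.4]
opening: 0.665
```

arm_command(
  translation=[
    [0,0,0],
    [0,0,0],
    [0,0,0],
    [0,0,0],
    [0,0,0],
  ],
  rotation=[
    [0,0,0],
    [0,0,0],
    [0,0,0],
    [0,0,0],
    [0,0,0],
  ],
  grip=[1,1,1,1,1],
)

```text
time_s: 37.15
position: [0.5855, 0.0851, 0.0819]
tcp_rot: [[0.997, -0.0, -0.082], [0.082, 0.0, 0.997], [-0.0, -1.0, 0.0]]
force: [-0.1, -0.9, 0.4]
opening: 0.215
```

```bash
python3 -c "
from edge import *
plan([(CW(-.052,-.113,.0475),94.7)])"
```

```text
[0.5855 0.0851 0.0819] [-0.0522 -0.1124] 0.21514541467341466 37.15 94.69293775069919
T [0.002, 0.43, -0.008] R [-0.0, -0.0, -0.0] rows>= 1
-- [0.5857 0.0845 0.0475]
```

arm_command(
  translation=[
    [0,0,0],
    [0,0.2,0],
    [0,0.43,0],
    [0,0.43,0],
    [0,0.43,0],
  ],
  rotation=[
    [0,0,0],
    [0,0,0],
    [0,0,0],
    [0,0,0],
    [0,0,0],
  ],
  grip=[1,1,1,1,1],
)

```text
time_s: 37.65
position: [0.5854, 0.0846, 0.0475]
tcp_rot: [[0.997, -0.001, -0.081], [0.081, 0.0, 0.997], [-0.001, -1.0, 0.0]]
force: [-0.2, 0.5, -0.7]
opening: 0.003
```

arm_command(
  translation=[
    [0,0,0.08],
    [0,0,0.16],
    [0,0,0.24],
    [0,0,0.31],
    [0,0,0.36],
  ],
  rotation=[
    [0,0,0],
    [0,0,0],
    [0,0,0],
    [0,0,0],
    [0,0,0],
  ],
  grip=[1,1,1,1,1],
)

```text
time_s: 38.15
position: [0.5835, 0.1138, 0.048]
tcp_rot: [[0.997, 0.001, -0.082], [0.082, -0.0, 0.997], [0.001, -1.0, -0.0]]
force: [0.0, -1.6, 1.4]
opening: 0.008
```

arm_command(
  translation=[
    [0,0,0.015],
    [0,0,0.03],
    [0,0,0.045],
    [0,0,0.045],
  ],
  rotation=[
    [0,0,0],
    [0,0,0],
    [0,0,0],
    [0,0,0],
  ],
  grip=[1,1,1,1],
)

```text
time_s: 38.55
position: [0.5829, 0.1168, 0.0475]
tcp_rot: [[0.997, -0.0, -0.081], [0.081, 0.0, 0.997], [-0.0, -1.0, 0.0]]
force: [0.2, 0.0, 0.4]
opening: 0.005
```

arm_command(
  translation=[
    [0,0,0.015],
    [0,0,0.025],
    [0,0,0.025],
  ],
  rotation=[
    [0,0,0],
    [0,0,0],
    [0,0,0],
  ],
  grip=[1,1,1],
)

```text
time_s: 38.85
position: [0.5829, 0.1177, 0.0475]
tcp_rot: [[0.997, -0.0, -0.082], [0.082, -0.002, 0.997], [-0.0, -1.0, -0.002]]
force: [-0.3, -5.7, 0.4]
opening: 0.009
```

```bash
python3 -c "from edge import *"
```

```text
[0.5829 0.1177 0.0475] [-0.0521 -0.0797] 0.008703325559378463 38.85 94.67971037940455
```

arm_command(
  translation=[
    [0,0,0.02],
    [0,0,0.02],
    [0,0,-0.15],
    [0,-0.375,-0.16],
    [0,-0.375,-0.16],
  ],
  rotation=[
    [0,0,0],
    [0,0,0],
    [0,0,0],
    [0,0,0],
    [0,0,0],
  ],
  grip=[1,1,1,1,1],
)

```text
time_s: 39.35
position: [0.5859, 0.1056, 0.08]
tcp_rot: [[0.997, 0.005, -0.079], [0.079, 0.001, 0.997], [0.005, -1.0, 0.0]]
force: [0.9, 0.3, 0.6]
opening: 0.004
```

arm_command(
  translation=[
    [-0.5,0,0.25],
    [-0.93,0,0.5],
    [-0.93,0,0.55],
    [-0.93,0.375,0.6],
    [-0.93,0.375,0.6],
  ],
  rotation=[
    [0,0,0],
    [0,0,0],
    [0,0,0],
    [0,0,0],
    [0,0,0],
  ],
  grip=[1,1,1,1,1],
)

```text
time_s: 39.85
position: [0.504, 0.1482, 0.0453]
tcp_rot: [[0.997, -0.005, -0.081], [0.081, 0.0, 0.997], [-0.005, -1.0, 0.0]]
force: [0.3, -0.4, -0.0]
opening: 0.008
```

arm_command(
  translation=[
    [0.05,0,0],
    [0.1,0,0],
    [0.12,0,0],
    [0.13,0,0],
    [0.13,0,0],
  ],
  rotation=[
    [0,0,0],
    [0,0,0],
    [0,0,0],
    [0,0,0],
    [0,0,0],
  ],
  grip=[1,1,1,1,1],
)

```text
time_s: 40.35
position: [0.5164, 0.1484, 0.0481]
tcp_rot: [[0.997, 0.001, -0.081], [0.081, -0.0, 0.997], [0.001, -1.0, -0.0]]
force: [-0.7, 0.4, 0.9]
opening: 0.004
```

```bash
python3 -c "from edge import *"
```

```text
[0.5164 0.1484 0.0481] [-0.1158 -0.0436] 0.003827743024933554 40.35 94.621421456206
```

arm_command(
  translation=[
    [0.015,0,0],
    [0.03,0,0],
    [0.03,0,0],
  ],
  rotation=[
    [0,0,0],
    [0,0,0],
    [0,0,0],
  ],
  grip=[1,1,1],
)

```text
time_s: 40.65
position: [0.5165, 0.1487, 0.0475]
tcp_rot: [[0.997, -0.004, -0.081], [0.081, -0.0, 0.997], [-0.004, -1.0, -0.0]]
force: [-4.7, -0.5, 4.9]
opening: 0.001
```

arm_command(
  translation=[
    [0.015,0,0],
    [0.015,0,0],
  ],
  rotation=[
    [0,0,0],
    [0,0,0],
  ],
  grip=[1,1],
)

```text
time_s: 40.85
position: [0.5167, 0.1487, 0.0474]
tcp_rot: [[0.997, -0.007, -0.081], [0.081, -0.001, 0.997], [-0.007, -1.0, -0.0]]
force: [-6.3, -1.5, 5.9]
opening: 0.007
```

```bash
python3 -c "
from edge import *
snap('wrist','w9.png')"
```

```text
[0.5167 0.1487 0.0474] [-0.1155 -0.0433] 0.006963971694838952 40.85 94.66146300726032
```

arm_command(
  translation=[
    [-0.2,0,0],
    [-0.22,-0.4,0],
    [-0.22,-1,0],
    [-0.22,-1,0],
  ],
  rotation=[
    [0,0,0],
    [0,0,0],
    [0,0,0],
    [0,0,0],
  ],
  grip=[1,1,0,-1],
)

```text
time_s: 41.3
position: [0.5074, 0.1482, 0.1327]
tcp_rot: [[0.997, 0.015, -0.081], [0.081, 0.001, 0.997], [0.015, -1.0, 0.0]]
force: [1.2, 0.3, -0.6]
opening: 0.109
```

arm_command(
  translation=[
    [-0.016,-0.5,-1],
    [-0.016,-0.5,-1],
    [-0.016,-0.5,-1],
  ],
  rotation=[
    [0,0.015,0],
    [0,0.015,0],
    [0,0.015,0],
  ],
  grip=[-1,-1,-1],
)

```text
time_s: 41.6
position: [0.511, 0.0643, 0.1697]
tcp_rot: [[0.998, 0.009, -0.061], [0.061, -0.002, 0.998], [0.008, -1.0, -0.002]]
force: [0.7, 0.8, -0.3]
opening: 0.374
```

arm_command(
  translation=[
    [-0.04,-0.5,-1],
    [-0.04,-0.5,-1],
    [-0.04,-0.5,-1],
  ],
  rotation=[
    [0,0.015,0],
    [0,0.015,0],
    [0,0.015,0],
  ],
  grip=[-1,-1,-1],
)

```text
time_s: 41.9
position: [0.5126, -0.0159, 0.2093]
tcp_rot: [[0.999, 0.008, -0.046], [0.046, -0.003, 0.999], [0.007, -1.0, -0.003]]
force: [0.3, 0.4, -0.5]
opening: 0.648
```

arm_command(
  translation=[
    [-0.04,-0.5,-1],
    [-0.04,-0.5,-1],
    [-0.04,-0.5,-1],
  ],
  rotation=[
    [0,0.015,0],
    [0,0.015,0],
    [0,0.015,0],
  ],
  grip=[-1,-1,-1],
)

```text
time_s: 42.2
position: [0.513, -0.0958, 0.2491]
tcp_rot: [[1.0, 0.007, -0.03], [0.03, -0.004, 1.0], [0.007, -1.0, -0.004]]
force: [0.4, -0.2, 0.7]
opening: 0.923
```

arm_command(
  translation=[
    [0,-0.5,-1],
    [0,-0.5,-1],
    [0,-0.5,-1],
  ],
  rotation=[
    [0,0.015,0],
    [0,0.015,0],
    [0,0.015,0],
  ],
  grip=[-1,-1,-1],
)

```text
time_s: 42.5
position: [0.5154, -0.1757, 0.2889]
tcp_rot: [[1.0, 0.006, -0.015], [0.015, -0.004, 1.0], [0.006, -1.0, -0.004]]
force: [1.0, 0.8, -0.3]
opening: 0.995
```

arm_command(
  translation=[
    [0,0,-1],
    [0,0,-1],
    [0,0,-1],
    [0,0,-1],
    [0,0,-1],
  ],
  rotation=[
    [0,0.015,0],
    [0,0.015,0],
    [0,0.015,0],
    [0,0.015,0],
    [0,0.015,0],
  ],
  grip=[-1,-1,-1,-1,-1],
)

```text
time_s: 43.0
position: [0.5141, -0.2499, 0.2864]
tcp_rot: [[1.0, -0.002, -0.004], [0.004, 0.003, 1.0], [-0.002, -1.0, 0.003]]
force: [-0.4, -0.7, 0.7]
opening: 1.004
```

```bash
python3 cases.py w10.png; python3 -c "
from h import *
plan([((.493,-.3622,.12),96.6),((.493,-.3622,.0235),96.6)])"
```

```text
[ 0.4929 -0.362 ] [102.6745  68.9216] 6.5
[ 0.5142 -0.25    0.2868] 43.05
T [-0.129, 1.0, -0.675] R [-0.001, -0.051, -0.001] rows>= 2
T [-0.166, 1.0, -0.665] R [-0.001, -0.051, -0.0] rows>= 2
T [-0.017, 0.083, -0.055] R [0.0, -0.004, -0.0] rows>= 1
-- [ 0.493  -0.3622  0.12  ]
T [0.001, 1.0, 0.0] R [0.0, 0.0, -0.0] rows>= 2
T [-0.0, 0.207, 0.0] R [0.0, 0.0, -0.0] rows>= 1
-- [ 0.493  -0.3622  0.0235]
```

arm_command(
  translation=[
    [-0.13,1,-0.7],
    [-0.13,1,-0.7],
    [-0.13,1,-0.7],
  ],
  rotation=[
    [0,-0.053,0],
    [0,-0.053,0],
    [0,-0.053,0],
  ],
  grip=[-1,-1,-1],
)

```text
time_s: 43.35
position: [0.5014, -0.3074, 0.2023]
tcp_rot: [[0.998, -0.008, -0.057], [0.057, 0.006, 0.998], [-0.008, -1.0, 0.007]]
force: [0.1, 0.2, -0.8]
opening: 0.997
```

arm_command(
  translation=[
    [-0.17,1,-0.7],
    [-0.17,1,-0.7],
    [-0.17,1,-0.7],
    [-0.17,1,-0.7],
    [-0.17,1,-0.7],
  ],
  rotation=[
    [0,-0.053,0],
    [0,-0.053,0],
    [0,-0.053,0],
    [0,-0.053,0],
    [0,-0.053,0],
  ],
  grip=[-1,-1,-1,-1,-1],
)

```text
time_s: 43.85
position: [0.4951, -0.3642, 0.1297]
tcp_rot: [[0.993, 0.002, -0.114], [0.114, -0.002, 0.993], [0.002, -1.0, -0.002]]
force: [0.3, -0.9, 1.1]
opening: 0.998
```

```bash
python3 -c "
from edge import *
plan([((.4930,-.3621,.0235),96.6)])"
```

```text
[ 0.4951 -0.3642  0.1297] [-0.1792 -0.5527] 0.9984734990881169 43.85 96.57375492376943
T [-0.019, 1.0, 0.023] R [0.001, -0.0, 0.001] rows>= 2
T [-0.006, 0.327, 0.008] R [0.001, -0.0, 0.001] rows>= 1
-- [ 0.493  -0.3621  0.0235]
```

arm_command(
  translation=[
    [-0.019,0.5,0.023],
    [-0.019,1,0.023],
    [-0.019,1,0.023],
    [-0.019,1,0.023],
  ],
  rotation=[
    [0,0,0],
    [0,0,0],
    [0,0,0],
    [0,0,0],
  ],
  grip=[-1,-1,-1,-1],
)

```text
time_s: 44.25
position: [0.493, -0.3629, 0.0493]
tcp_rot: [[0.993, 0.001, -0.114], [0.114, -0.001, 0.993], [0.001, -1.0, -0.001]]
force: [0.5, -0.4, 1.2]
opening: 1.008
```

arm_command(
  translation=[
    [0,0.15,0],
    [0,0.29,0],
    [0,0.29,0],
    [0,0.29,0],
  ],
  rotation=[
    [0,0,0],
    [0,0,0],
    [0,0,0],
    [0,0,0],
  ],
  grip=[-1,-1,-1,-1],
)

```text
time_s: 44.65
position: [0.492, -0.3634, 0.0246]
tcp_rot: [[0.994, 0.0, -0.113], [0.113, -0.0, 0.994], [0.0, -1.0, -0.0]]
force: [-0.1, 0.4, 0.3]
opening: 0.998
```

arm_command(
  translation=[
    [0,0,0],
    [0,0,0],
    [0,0,0],
    [0,0,0],
    [0,0,0],
  ],
  rotation=[
    [0,0,0],
    [0,0,0],
    [0,0,0],
    [0,0,0],
    [0,0,0],
  ],
  grip=[1,1,1,1,1],
)

```text
time_s: 45.15
position: [0.4921, -0.3635, 0.0246]
tcp_rot: [[0.994, 0.0, -0.113], [0.113, -0.0, 0.994], [0.0, -1.0, -0.0]]
force: [-0.4, 0.3, 0.9]
opening: 0.798
```

```bash
python3 -c "
from edge import *
plan([((.493,-.3621,.13),96.6),(CW(-.060,-.057,.14),94.7)])"
```

```text
[ 0.4921 -0.3635  0.0246] [-0.1821 -0.5518] 0.7978208415305738 45.15 96.49709063158234
T [0.01, -1.0, 0.012] R [0.0, -0.001, 0.0] rows>= 2
T [0.003, -0.317, 0.004] R [0.0, -0.001, 0.0] rows>= 1
-- [ 0.493  -0.3621  0.13  ]
T [0.281, -0.021, 1.0] R [0.0, 0.005, 0.0] rows>= 2
T [0.275, -0.02, 1.0] R [0.0, 0.005, 0.0] rows>= 2
T [0.27, -0.021, 1.0] R [0.0, 0.005, 0.0] rows>= 2
T [0.264, -0.02, 1.0] R [0.0, 0.005, 0.0] rows>= 2
T [0.258, -0.021, 1.0] R [0.0, 0.006, 0.0] rows>= 2
T [0.252, -0.02, 1.0] R [0.0, 0.005, 0.0] rows>= 2
T [0.034, -0.003, 0.137] R [0.0, 0.001, 0.0] rows>= 1
-- [0.5731 0.1396 0.14  ]
```

arm_command(
  translation=[
    [0,-0.1,0],
    [0,-0.4,0],
    [0,-0.8,0],
    [0,-1,0],
    [0,-1,0],
  ],
  rotation=[
    [0,0,0],
    [0,0,0],
    [0,0,0],
    [0,0,0],
    [0,0,0],
  ],
  grip=[1,1,1,1,1],
)

```text
time_s: 45.65
position: [0.4935, -0.3648, 0.1074]
tcp_rot: [[0.994, 0.004, -0.113], [0.113, -0.005, 0.994], [0.004, -1.0, -0.005]]
force: [0.3, -0.4, -0.3]
opening: 0.797
```

arm_command(
  translation=[
    [0.283,-0.3,0.5],
    [0.283,-0.4,1],
    [0.283,-0.4,1],
  ],
  rotation=[
    [0,0.005,0],
    [0,0.005,0],
    [0,0.005,0],
  ],
  grip=[1,1,1],
)

```text
time_s: 45.95
position: [0.5038, -0.2755, 0.1362]
tcp_rot: [[0.994, -0.004, -0.112], [0.112, 0.005, 0.994], [-0.004, -1.0, 0.005]]
force: [-0.2, -0.6, -0.4]
opening: 0.799
```

arm_command(
  translation=[
    [0.28,0,0.5],
    [0.28,0,1],
    [0.28,0,1],
  ],
  rotation=[
    [0,0.005,0],
    [0,0.005,0],
    [0,0.005,0],
  ],
  grip=[1,1,1],
)

```text
time_s: 46.25
position: [0.5164, -0.1939, 0.1348]
tcp_rot: [[0.994, -0.007, -0.107], [0.107, 0.005, 0.994], [-0.006, -1.0, 0.006]]
force: [-0.5, -0.3, -0.6]
opening: 0.804
```

arm_command(
  translation=[
    [0.27,0,0.5],
    [0.27,0,1],
    [0.27,0,1],
  ],
  rotation=[
    [0,0.005,0],
    [0,0.005,0],
    [0,0.005,0],
  ],
  grip=[1,1,1],
)

```text
time_s: 46.55
position: [0.53, -0.1134, 0.1351]
tcp_rot: [[0.995, -0.006, -0.102], [0.102, 0.003, 0.995], [-0.005, -1.0, 0.004]]
force: [-0.2, -0.8, -1.4]
opening: 0.8
```

arm_command(
  translation=[
    [0.264,0,0.5],
    [0.264,0,1],
    [0.264,0,1],
  ],
  rotation=[
    [0,0.005,0],
    [0,0.005,0],
    [0,0.005,0],
  ],
  grip=[1,1,1],
)

```text
time_s: 46.85
position: [0.5439, -0.0327, 0.1353]
tcp_rot: [[0.995, -0.004, -0.096], [0.096, 0.002, 0.995], [-0.004, -1.0, 0.002]]
force: [0.1, -0.7, -0.8]
opening: 0.8
```

arm_command(
  translation=[
    [0.258,0,0.5],
    [0.258,0,1],
    [0.258,0,1],
  ],
  rotation=[
    [0,0.006,0],
    [0,0.006,0],
    [0,0.006,0],
  ],
  grip=[1,1,1],
)

```text
time_s: 47.15
position: [0.5578, 0.0482, 0.1356]
tcp_rot: [[0.996, -0.002, -0.09], [0.09, 0.001, 0.996], [-0.002, -1.0, 0.001]]
force: [-0.8, -0.8, -0.8]
opening: 0.798
```

arm_command(
  translation=[
    [0.252,0,0.5],
    [0.252,0,0.9],
    [0.252,0,0.9],
    [0.252,0,0.9],
  ],
  rotation=[
    [0,0.005,0],
    [0,0.005,0],
    [0,0.005,0],
    [0,0.005,0],
  ],
  grip=[1,1,1,1],
)

```text
time_s: 47.55
position: [0.5726, 0.118, 0.1357]
tcp_rot: [[0.997, -0.001, -0.082], [0.082, -0.001, 0.997], [-0.001, -1.0, -0.001]]
force: [-0.7, 0.2, -0.7]
opening: 0.804
```

```bash
python3 - <<'E'
from edge import *
c=snap('wrist','w11.png')
plan([(CW(-.060,-.0565,.0615),94.7)])
for f in ('w4.png','w11.png'):
    g=cv2.cvtColor(cv2.imread('pics/'+f),cv2.COLOR_BGR2GRAY)[140:250,200:420]
    print(f,[ (200+np.where(g[r]>195)[0][[0,-1]]).tolist() for r in (50,70,90)],[(140+np.where(g[:,u-200]>195)[0][:1]).tolist() for u in (262,270)])
E
```

```text
[0.5726 0.118  0.1357] [-0.0623 -0.0786] 0.8042145512282647 47.55 94.69179521273222
T [0.029, 0.929, 0.283] R [0.001, -0.001, -0.001] rows>= 2
-- [0.5731 0.1402 0.0615]
w4.png [[258, 419], [259, 419], [260, 419]] [[166], [165]]
w11.png [[258, 419], [259, 418], [260, 416]] [[170], [170]]
```

arm_command(
  translation=[
    [0.005,0,0.28],
    [0.005,0.3,0.28],
    [0.005,0.6,0.28],
    [0.005,0.85,0.28],
    [0.005,0.88,0.28],
  ],
  rotation=[
    [0,0,0],
    [0,0,0],
    [0,0,0],
    [0,0,0],
    [0,0,0],
  ],
  grip=[1,1,1,1,1],
)

```text
time_s: 48.1
position: [0.5696, 0.1393, 0.0635]
tcp_rot: [[0.997, -0.006, -0.079], [0.079, -0.001, 0.997], [-0.006, -1.0, -0.0]]
force: [-0.6, -0.4, -0.5]
opening: 0.796
```

arm_command(
  translation=[
    [0,0,0],
    [0,0.02,0],
    [0,0.02,0],
  ],
  rotation=[
    [0,0,0],
    [0,0,0],
    [0,0,0],
  ],
  grip=[1,1,1],
)

```text
time_s: 48.4
position: [0.572, 0.141, 0.0654]
tcp_rot: [[0.997, 0.002, -0.08], [0.08, 0.0, 0.997], [0.002, -1.0, -0.0]]
force: [1.0, 0.2, -0.6]
opening: 0.799
```

```bash
python3 -c "from edge import *"
```

```text
[0.572  0.141  0.0654] [-0.0609 -0.0555] 0.7992080999498241 48.4 94.61222664780563
```

arm_command(
  translation=[
    [0,0.03,0],
    [0,0.06,0],
    [0,0.07,0],
    [0,0.07,0],
  ],
  rotation=[
    [0,0,0],
    [0,0,0],
    [0,0,0],
    [0,0,0],
  ],
  grip=[1,1,1,1],
)

```text
time_s: 48.8
position: [0.5711, 0.1416, 0.0587]
tcp_rot: [[0.997, -0.0, -0.081], [0.081, -0.0, 0.997], [-0.0, -1.0, 0.0]]
force: [-1.3, -0.4, 0.4]
opening: 0.797
```

arm_command(
  translation=[
    [0,0.01,0],
    [0,0.015,0],
    [0,0.015,0],
  ],
  rotation=[
    [0,0,0],
    [0,0,0],
    [0,0,0],
  ],
  grip=[1,1,1],
)

```text
time_s: 49.1
position: [0.5712, 0.1416, 0.0586]
tcp_rot: [[0.997, 0.0, -0.081], [0.081, 0.0, 0.997], [0.0, -1.0, -0.0]]
force: [-1.2, -0.9, 5.9]
opening: 0.8
```

arm_command(
  translation=[
    [0.02,-0.008,0],
    [0.04,-0.008,0],
    [0.06,-0.008,0],
    [0.08,-0.008,0],
    [0.1,-0.008,0],
  ],
  rotation=[
    [0,0,0],
    [0,0,0],
    [0,0,0],
    [0,0,0],
    [0,0,0],
  ],
  grip=[1,1,1,1,1],
)

```text
time_s: 49.6
position: [0.5761, 0.142, 0.0586]
tcp_rot: [[0.997, -0.007, -0.081], [0.081, -0.001, 0.997], [-0.007, -1.0, 0.0]]
force: [-6.7, -0.2, 8.2]
opening: 0.802
```

arm_command(
  translation=[
    [0.015,0,0],
    [0.025,0,0],
    [0.025,0,0],
  ],
  rotation=[
    [0,0,0],
    [0,0,0],
    [0,0,0],
  ],
  grip=[1,1,1],
)

```text
time_s: 49.9
position: [0.5787, 0.1423, 0.0586]
tcp_rot: [[0.997, -0.006, -0.081], [0.081, -0.0, 0.997], [-0.006, -1.0, 0.0]]
force: [-5.9, -0.7, 8.9]
opening: 0.797
```

arm_command(
  translation=[
    [0.015,0,0],
    [0.025,0,0],
    [0.025,0,0],
  ],
  rotation=[
    [0,0,0],
    [0,0,0],
    [0,0,0],
  ],
  grip=[1,1,1],
)

```text
time_s: 50.2
position: [0.5788, 0.1423, 0.0586]
tcp_rot: [[0.997, -0.01, -0.082], [0.082, -0.001, 0.997], [-0.01, -1.0, -0.0]]
force: [-8.4, 0.1, 12.0]
opening: 0.802
```

```bash
python3 -c "from edge import *"
```

```text
[0.5788 0.1423 0.0586] [-0.0541 -0.0549] 0.8017120275938068 50.2 94.67844036495802
```

Stalled at x = −0.0541 as expected (grasp offset 2 mm). Release and push sideways.

arm_command(
  translation=[
    [-0.04,0,0],
    [-0.06,0,0],
    [-0.06,0,0],
    [-0.06,0,0],
    [-0.06,0,0],
  ],
  rotation=[
    [0,0,0],
    [0,0,0],
    [0,0,0],
    [0,0,0],
    [0,0,0],
  ],
  grip=[-0.72,-0.72,-0.72,-0.72,-0.72],
)

```text
time_s: 50.7
position: [0.5788, 0.1421, 0.0581]
tcp_rot: [[0.997, 0.0, -0.081], [0.081, 0.0, 0.997], [0.0, -1.0, 0.0]]
force: [-0.3, -0.4, 1.6]
opening: 0.859
```

arm_command(
  translation=[
    [0,-0.2,0],
    [0,-0.45,0],
    [0.025,-0.45,-0.3],
    [0.025,-0.45,-0.7],
    [0.025,-0.45,-0.72],
  ],
  rotation=[
    [0,0,0],
    [0,0,0],
    [0,0,0],
    [0,0,0],
    [0,0,0],
  ],
  grip=[-0.72,-0.72,1,1,1],
)

```text
time_s: 51.2
position: [0.5862, 0.0819, 0.0945]
tcp_rot: [[0.997, 0.002, -0.078], [0.078, -0.001, 0.997], [0.002, -1.0, -0.001]]
force: [0.1, 0.8, 1.1]
opening: 0.669
```

arm_command(
  translation=[
    [0,0,0],
    [0,0,0],
    [0,0,0],
    [0,0,0],
    [0,0,0],
  ],
  rotation=[
    [0,0,0],
    [0,0,0],
    [0,0,0],
    [0,0,0],
    [0,0,0],
  ],
  grip=[1,1,1,1,1],
)

```text
time_s: 51.7
position: [0.5849, 0.0854, 0.0942]
tcp_rot: [[0.997, -0.0, -0.082], [0.082, 0.0, 0.997], [-0.0, -1.0, 0.0]]
force: [0.6, -1.2, 0.4]
opening: 0.215
```

```bash
python3 -c "
from edge import *
plan([(CW(-.052,-.113,.0605),94.7)])"
```

```text
[0.5849 0.0854 0.0942] [-0.0527 -0.112 ] 0.21516968956340793 51.7 94.69427916560579
T [0.009, 0.421, -0.013] R [-0.0, -0.0, -0.0] rows>= 1
-- [0.5857 0.0845 0.0605]
```

arm_command(
  translation=[
    [0,0,0],
    [0,0.2,0],
    [0,0.42,0],
    [0,0.42,0],
    [0,0.42,0],
  ],
  rotation=[
    [0,0,0],
    [0,0,0],
    [0,0,0],
    [0,0,0],
    [0,0,0],
  ],
  grip=[1,1,1,1,1],
)

```text
time_s: 52.2
position: [0.5849, 0.0849, 0.0605]
tcp_rot: [[0.997, -0.001, -0.081], [0.081, 0.0, 0.997], [-0.001, -1.0, 0.0]]
force: [0.5, -0.4, 0.1]
opening: 0.008
```

arm_command(
  translation=[
    [0,0,0.08],
    [0,0,0.16],
    [0,0,0.24],
    [0,0,0.31],
    [0,0,0.36],
  ],
  rotation=[
    [0,0,0],
    [0,0,0],
    [0,0,0],
    [0,0,0],
    [0,0,0],
  ],
  grip=[1,1,1,1,1],
)

```text
time_s: 52.7
position: [0.5828, 0.1142, 0.061]
tcp_rot: [[0.997, 0.001, -0.082], [0.082, -0.0, 0.997], [0.001, -1.0, -0.0]]
force: [-0.2, -1.0, 1.5]
opening: 0.004
```

arm_command(
  translation=[
    [0,0,0.015],
    [0,0,0.03],
    [0,0,0.045],
    [0,0,0.045],
  ],
  rotation=[
    [0,0,0],
    [0,0,0],
    [0,0,0],
    [0,0,0],
  ],
  grip=[1,1,1,1],
)

```text
time_s: 53.1
position: [0.5824, 0.1172, 0.0606]
tcp_rot: [[0.997, -0.0, -0.081], [0.081, 0.0, 0.997], [-0.0, -1.0, 0.0]]
force: [0.1, -1.2, -0.2]
opening: 0.003
```

arm_command(
  translation=[
    [0,0,0.015],
    [0,0,0.025],
    [0,0,0.025],
  ],
  rotation=[
    [0,0,0],
    [0,0,0],
    [0,0,0],
  ],
  grip=[1,1,1],
)

```text
time_s: 53.4
position: [0.5823, 0.1177, 0.0605]
tcp_rot: [[0.997, -0.0, -0.082], [0.082, -0.002, 0.997], [-0.0, -1.0, -0.002]]
force: [-0.4, -5.8, -0.1]
opening: 0.005
```

```bash
python3 -c "from edge import *"
```

```text
[0.5823 0.1177 0.0605] [-0.0526 -0.0796] 0.005486343270786944 53.4 94.68601743133942
```

arm_command(
  translation=[
    [0,0,0.02],
    [0,0,0.02],
    [0,0,-0.15],
    [0,-0.375,-0.16],
    [0,-0.375,-0.16],
  ],
  rotation=[
    [0,0,0],
    [0,0,0],
    [0,0,0],
    [0,0,0],
    [0,0,0],
  ],
  grip=[1,1,1,1,1],
)

```text
time_s: 53.9
position: [0.5856, 0.1058, 0.0932]
tcp_rot: [[0.997, 0.006, -0.08], [0.08, 0.001, 0.997], [0.006, -1.0, 0.0]]
force: [-0.3, 0.0, 0.6]
opening: 0.007
```

arm_command(
  translation=[
    [-0.5,0,0.25],
    [-0.93,0,0.5],
    [-0.93,0,0.55],
    [-0.93,0.375,0.6],
    [-0.93,0.375,0.6],
  ],
  rotation=[
    [0,0,0],
    [0,0,0],
    [0,0,0],
    [0,0,0],
    [0,0,0],
  ],
  grip=[1,1,1,1,1],
)

```text
time_s: 54.4
position: [0.5035, 0.1485, 0.0583]
tcp_rot: [[0.997, -0.005, -0.081], [0.081, 0.0, 0.997], [-0.005, -1.0, 0.0]]
force: [-0.6, 0.2, 0.8]
opening: 0.006
```

arm_command(
  translation=[
    [0.05,0,0],
    [0.1,0,0],
    [0.12,0,0],
    [0.13,0,0],
    [0.13,0,0],
  ],
  rotation=[
    [0,0,0],
    [0,0,0],
    [0,0,0],
    [0,0,0],
    [0,0,0],
  ],
  grip=[1,1,1,1,1],
)

```text
time_s: 54.9
position: [0.5162, 0.1489, 0.0611]
tcp_rot: [[0.997, 0.001, -0.081], [0.081, 0.0, 0.997], [0.001, -1.0, 0.0]]
force: [-0.3, -0.0, -0.2]
opening: 0.006
```

arm_command(
  translation=[
    [0.015,0,0],
    [0.03,0,0],
    [0.045,0,0],
    [0.045,0,0],
  ],
  rotation=[
    [0,0,0],
    [0,0,0],
    [0,0,0],
    [0,0,0],
  ],
  grip=[1,1,1,1],
)

```text
time_s: 55.3
position: [0.5166, 0.1491, 0.0605]
tcp_rot: [[0.997, -0.006, -0.081], [0.081, -0.001, 0.997], [-0.006, -1.0, -0.0]]
force: [-5.0, -1.1, 4.4]
opening: 0.002
```

```bash
python3 -c "from edge import *"
```

```text
[0.5166 0.1491 0.0605] [-0.1156 -0.043 ] 0.0018299570429898193 55.3 94.66068899490934
```

arm_command(
  translation=[
    [-0.2,0,0],
    [-0.22,-0.4,0],
    [-0.22,-1,0],
    [-0.22,-1,0],
  ],
  rotation=[
    [0,0,0],
    [0,0,0],
    [0,0,0],
    [0,0,0],
  ],
  grip=[1,1,0,-0.15],
)

```text
time_s: 55.7
position: [0.5064, 0.1484, 0.1457]
tcp_rot: [[0.997, 0.014, -0.081], [0.081, 0.001, 0.997], [0.014, -1.0, -0.0]]
force: [0.7, 0.1, -0.0]
opening: 0.115
```

```bash
python3 -c "
from edge import *
c=snap('wrist','w12.png')
cv2.imwrite('pics/w12c.png',cv2.resize(c['image'][60:300,200:500],None,fx=2.5,fy=2.5))
plan([((.53,.29,.28),4.7)])"
```

```text
[0.5064 0.1484 0.1457] [-0.1257 -0.0428] 0.11451798836830167 55.7 94.6547519757889
T [0.221, -0.794, 0.813] R [-0.003, 0.7, 0.003] rows>= 5
T [-0.381, -0.796, 0.749] R [-0.004, 0.7, 0.003] rows>= 5
T [-0.111, -0.113, 0.042] R [-0.001, 0.099, 0.001] rows>= 1
-- [0.53 0.29 0.28]
```

View pics/w12c.png

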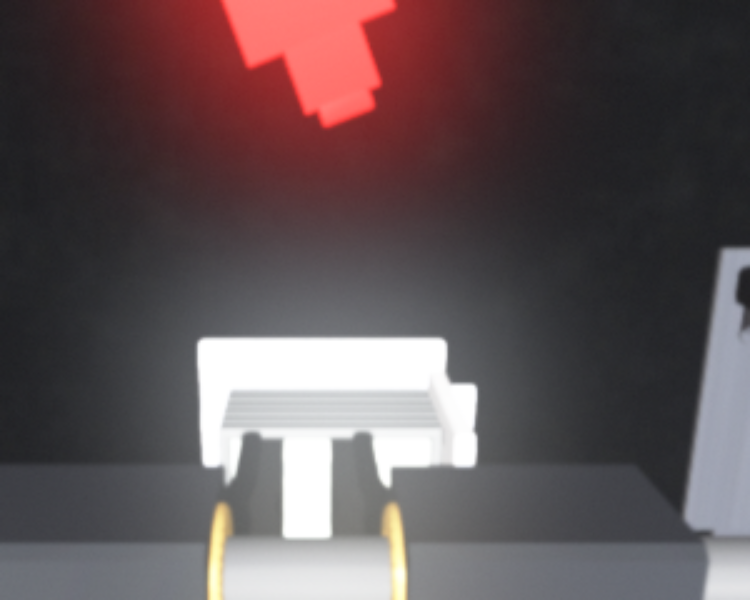

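arm_command(
  translation=[
    [0,-0.6,0],
    [0.22,-0.8,0.4],
    [0.22,-0.8,0.8],
    [0.22,-0.8,0.8],
    [0.22,-0.8,0.8],
  ],
  rotation=[
    [0,0.14,0],
    [0,0.28,0],
    [0,0.42,0],
    [0,0.56,0],
    [0,0.7,0],
  ],
  grip=[-0.15,-0.15,-0.15,-0.15,-0.15],
)

```text
time_s: 56.25
position: [0.5138, 0.2141, 0.2034]
tcp_rot: [[0.792, -0.001, 0.61], [-0.61, -0.0, 0.792], [-0.001, -1.0, -0.0]]
force: [-0.1, 0.3, 0.7]
opening: 0.545
```

arm_command(
  translation=[
    [-0.38,-0.8,0.75],
    [-0.38,-0.8,0.75],
    [-0.38,-0.8,0.75],
    [-0.38,-0.8,0.75],
    [-0.38,-0.8,0.75],
  ],
  rotation=[
    [0,0.14,0],
    [0,0.28,0],
    [0,0.42,0],
    [0,0.56,0],
    [0,0.7,0],
  ],
  grip=[-0.15,-0.15,-0.15,-0.15,-0.15],
)

```text
time_s: 56.75
position: [0.5262, 0.2797, 0.2673]
tcp_rot: [[0.179, -0.001, 0.984], [-0.984, -0.0, 0.179], [0.0, -1.0, -0.001]]
force: [-0.0, 0.2, -0.1]
opening: 0.576
```

arm_command(
  translation=[
    [-0.11,-0.11,0.04],
    [-0.11,-0.11,0.04],
    [-0.11,-0.11,0.04],
    [-0.11,-0.11,0.04],
    [-0.11,-0.11,0.04],
  ],
  rotation=[
    [0,0.1,0],
    [0,0.1,0],
    [0,0.1,0],
    [0,0.1,0],
    [0,0.1,0],
  ],
  grip=[-0.15,-0.15,-0.15,-0.15,-0.15],
)

```text
time_s: 57.25
position: [0.5276, 0.2881, 0.2768]
tcp_rot: [[0.082, -0.001, 0.997], [-0.997, -0.0, 0.082], [0.0, -1.0, -0.001]]
force: [0.6, 0.2, 0.8]
opening: 0.571
```

```bash
python3 -c "
from edge import *
c=snap('wrist','w13.png')
for n,z in (('blade_grip',.026),('blade_tip',.002)):
    for d in models.spot_point('wrist',n): print(n,d['conf'],px(d['point']).round(),toplane(c,px(d['point']),z)[0])
"
```

```text
[0.5276 0.2881 0.2768] [-0.0932  0.0947] 0.5707050829666124 57.25 4.676029251072207
blade_grip 0.68 [162.  87.] [0.3422 0.3646 0.026 ]
blade_grip 0.62 [284. 146.] [0.4803 0.3099 0.026 ]
blade_tip 0.8 [117. 168.] [0.2692 0.262  0.002 ]
blade_tip 0.62 [385. 140.] [0.6016 0.3237 0.002 ]
blade_tip 0.62 [247. 255.] [0.4354 0.1541 0.002 ]
```

View pics/w13.png

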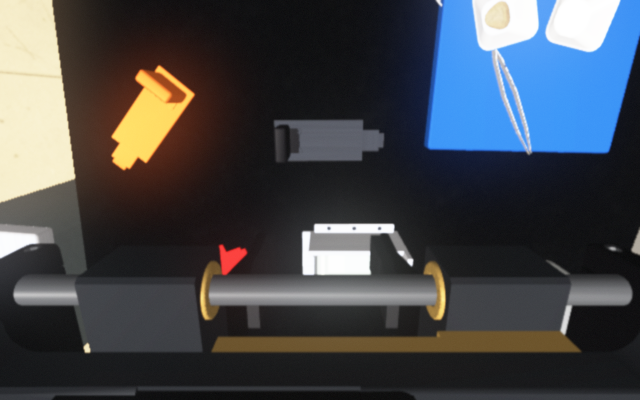

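```bash
python3 -c "
from edge import *
c=snap('wrist')
a=np.radians(4.87);g=np.array([.4774,.3165,.026]);R=np.array([[np.cos(a),-np.sin(a),0],[np.sin(a),np.cos(a),0],[0,0,1]])
P=[(-.012,.025,-.022),(-.012,-.025,-.022),(.096,.025,-.022),(.096,-.025,-.022),(.122,.009,-.022),(.122,-.009,-.022),(-.007,.02,.022),(.007,.02,.022),(.007,-.02,.022),(-.007,-.02,.022)]
p=proj(c,g+np.array(P)@R.T)
im=cv2.resize(c['image'][100:180,250:410],None,fx=5,fy=5,interpolation=cv2.INTER_CUBIC)
im=cv2.convertScaleAbs(im,alpha=1.6)
for q in p: cv2.circle(im,tuple(((q-[250,100]+.5)*5).round().astype(int).tolist()),3,(0,0,255),-1)
cv2.imwrite('pics/w13b.png',im)
"
```

```text
[0.5277 0.2882 0.2772] [-0.093   0.0948] 0.5786007303115729 57.4 4.646278543590198
```

View pics/w13b.png

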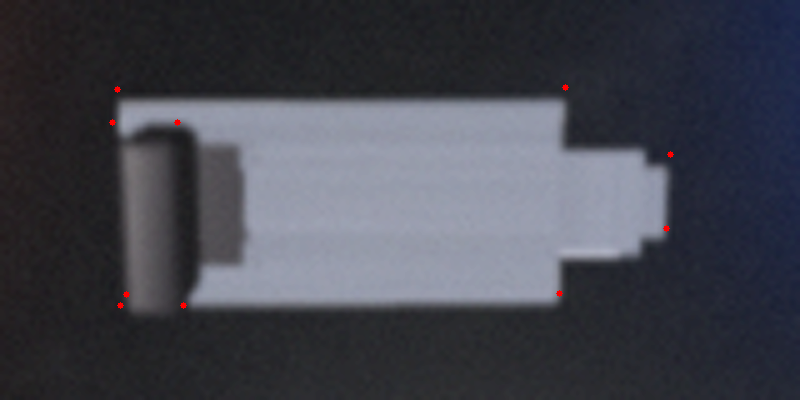

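```bash
python3 -c "
from edge import *
plan([((.478,.3145,.11),4.7),((.478,.3145,.0374),4.7),((.478,.3145,.14),4.7),(CW(-.134,-.035,.14),4.7),(CW(-.134,-.035,.0864),4.7)])"
```

```text
[0.5278 0.2883 0.2773] [-0.0929  0.0948] 0.5772430335079118 57.45 4.647503785565611
T [-0.18, 1.0, -0.284] R [0.0, -0.0, 0.0] rows>= 2
T [-0.181, 1.0, -0.284] R [0.0, -0.001, 0.0] rows>= 2
T [-0.016, 0.092, -0.026] R [0.0, 0.0, 0.0] rows>= 1
-- [0.478  0.3145 0.11  ]
T [-0.0, 0.907, 0.001] R [0.0, 0.0, 0.0] rows>= 2
-- [0.478  0.3145 0.0374]
T [-0.0, -1.0, -0.0] R [0.0, 0.0, 0.0] rows>= 2
T [-0.0, -0.282, -0.001] R [0.0, 0.0, 0.0] rows>= 1
-- [0.478  0.3145 0.14  ]
T [1.0, -0.0, 0.04] R [0.0, 0.0, 0.0] rows>= 2
T [1.0, -0.0, 0.041] R [0.0, 0.0, 0.0] rows>= 2
-- [0.4976 0.1556 0.14  ]
T [0.001, 0.67, -0.0] R [0.0, 0.0, 0.0] rows>= 2
-- [0.4976 0.1555 0.0864]
```

arm_command(
  translation=[
    [-0.18,1,-0.29],
    [-0.18,1,-0.29],
    [-0.18,1,-0.29],
  ],
  rotation=[
    [0,0,0],
    [0,0,0],
    [0,0,0],
  ],
  grip=[-0.15,-0.15,-0.15],
)

```text
time_s: 57.75
position: [0.4988, 0.2999, 0.1931]
tcp_rot: [[0.082, -0.011, 0.997], [-0.997, -0.004, 0.082], [0.003, -1.0, -0.012]]
force: [-2.0, -0.9, 0.7]
opening: 0.573
```

arm_command(
  translation=[
    [-0.19,1,-0.3],
    [-0.19,1,-0.3],
    [-0.19,1,-0.3],
    [-0.19,1,-0.3],
    [-0.19,1,-0.3],
  ],
  rotation=[
    [0,0,0],
    [0,0,0],
    [0,0,0],
    [0,0,0],
    [0,0,0],
  ],
  grip=[-0.15,-0.15,-0.15,-0.15,-0.15],
)

```text
time_s: 58.25
position: [0.4814, 0.3148, 0.1201]
tcp_rot: [[0.081, 0.006, 0.997], [-0.997, 0.002, 0.08], [-0.002, -1.0, 0.006]]
force: [0.5, 0.2, 0.4]
opening: 0.575
```

```bash
python3 -c "
from edge import *
plan([((.478,.3145,.0374),4.7)])"
```

```text
[0.4814 0.3148 0.1201] [-0.1369  0.1251] 0.5750937637410178 58.25 4.6169769143284025
T [0.002, 1.0, -0.048] R [-0.006, -0.001, -0.002] rows>= 2
T [-0.0, 0.033, -0.001] R [0.0, -0.0, 0.0] rows>= 1
-- [0.478  0.3145 0.0374]
```

arm_command(
  translation=[
    [0,0.4,-0.03],
    [0,0.8,-0.03],
    [0,1,-0.03],
    [0,1,-0.03],
    [0,1,-0.03],
  ],
  rotation=[
    [0,0,0],
    [0,0,0],
    [0,0,0],
    [0,0,0],
    [0,0,0],
  ],
  grip=[-0.15,-0.15,-0.15,-0.15,-0.15],
)

```text
time_s: 58.75
position: [0.478, 0.3143, 0.0391]
tcp_rot: [[0.08, 0.003, 0.997], [-0.997, 0.001, 0.08], [-0.001, -1.0, 0.004]]
force: [0.2, -0.2, -0.3]
opening: 0.579
```

arm_command(
  translation=[
    [0,0,0],
    [0,0,0],
    [0,0,0],
    [0,0,0],
    [0,0,0],
  ],
  rotation=[
    [0,0,0],
    [0,0,0],
    [0,0,0],
    [0,0,0],
    [0,0,0],
  ],
  grip=[1,1,1,1,1],
)

```text
time_s: 59.25
position: [0.476, 0.314, 0.0377]
tcp_rot: [[0.081, 0.0, 0.997], [-0.997, 0.0, 0.081], [-0.0, -1.0, 0.0]]
force: [0.4, 0.5, 0.3]
opening: 0.207
```

arm_command(
  translation=[
    [0,0,0],
    [0,0,0],
    [0,0,0],
    [0,0,0],
  ],
  rotation=[
    [0,0,0],
    [0,0,0],
    [0,0,0],
    [0,0,0],
  ],
  grip=[1,1,1,1],
)

```text
time_s: 59.65
position: [0.4764, 0.3141, 0.0377]
tcp_rot: [[0.081, 0.001, 0.997], [-0.997, 0.0, 0.081], [-0.0, -1.0, 0.001]]
force: [0.6, 0.1, 3.0]
opening: 0.158
```

```bash
python3 -c "
from edge import *
plan([((.4775,.3148,.12),4.7),((.4775,.3148,.145),4.7),(CW(-.134,-.035,.145),4.7)])"
```

```text
[0.4764 0.3141 0.0377] [-0.142   0.1248] 0.15790187089496127 59.65 4.6402306933925255
T [-0.008, -1.0, 0.015] R [-0.001, -0.001, -0.0] rows>= 2
T [-0.0, -0.029, 0.001] R [0.0, 0.0, -0.0] rows>= 1
-- [0.4775 0.3148 0.12  ]
T [-0.0, -0.313, -0.001] R [0.0, 0.0, -0.0] rows>= 1
-- [0.4775 0.3148 0.145 ]
T [1.0, -0.0, 0.043] R [0.0, 0.0, -0.0] rows>= 2
T [1.0, -0.0, 0.044] R [0.0, 0.0, -0.0] rows>= 2
T [0.005, -0.0, -0.0] R [0.0, 0.0, -0.0] rows>= 1
-- [0.4975 0.1555 0.145 ]
```

arm_command(
  translation=[
    [0,-0.1,0],
    [0,-0.4,0],
    [0,-0.7,0],
    [0,-1,0],
    [0,-1,0],
  ],
  rotation=[
    [0,0,0],
    [0,0,0],
    [0,0,0],
    [0,0,0],
    [0,0,0],
  ],
  grip=[1,1,1,1,1],
)

```text
time_s: 60.15
position: [0.4774, 0.3147, 0.1203]
tcp_rot: [[0.081, 0.005, 0.997], [-0.997, 0.002, 0.081], [-0.002, -1.0, 0.005]]
force: [0.6, 0.6, -1.0]
opening: 0.16
```

arm_command(
  translation=[
    [0,-0.32,0.04],
    [0.4,-0.32,0.04],
    [0.8,-0.32,0.04],
    [1,-0.32,0.04],
  ],
  rotation=[
    [0,0,0],
    [0,0,0],
    [0,0,0],
    [0,0,0],
  ],
  grip=[1,1,1,1],
)

```text
time_s: 60.55
position: [0.4844, 0.2324, 0.142]
tcp_rot: [[0.08, -0.003, 0.997], [-0.997, -0.001, 0.08], [0.001, -1.0, -0.003]]
force: [-0.2, -0.2, -1.1]
opening: 0.162
```

arm_command(
  translation=[
    [0.4,0,0.04],
    [0.8,0,0.04],
    [1,0,0.04],
    [1,0,0.04],
    [1,0,0.04],
  ],
  rotation=[
    [0,0,0],
    [0,0,0],
    [0,0,0],
    [0,0,0],
    [0,0,0],
  ],
  grip=[1,1,1,1,1],
)

```text
time_s: 61.05
position: [0.4949, 0.155, 0.1424]
tcp_rot: [[0.08, -0.002, 0.997], [-0.997, 0.0, 0.08], [-0.001, -1.0, -0.002]]
force: [-0.5, -0.3, -1.1]
opening: 0.157
```

```bash
python3 -c "
from edge import *
c=snap('wrist','w14.png')
plan([(CW(-.134,-.035,.0875),4.715)])"
```

```text
[0.4949 0.155  0.1424] [-0.1367 -0.0353] 0.1569670817509754 61.05 4.5655120881105615
T [0.003, 0.688, 0.034] R [0.001, -0.001, -0.0] rows>= 2
-- [0.4976 0.1555 0.0875]
```

View pics/w14.png

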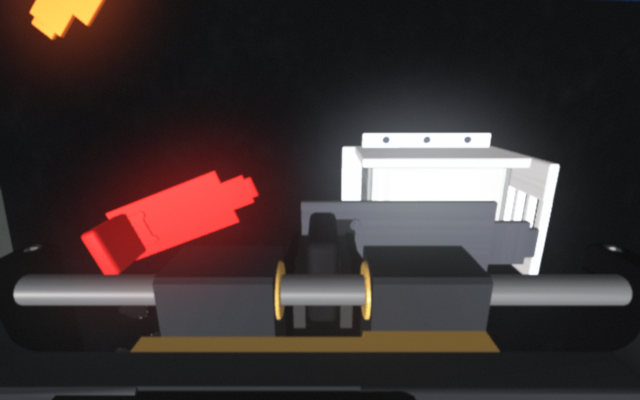

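arm_command(
  translation=[
    [0,0.3,0],
    [0,0.55,0],
    [0,0.66,0],
    [0,0.69,0],
    [0,0.69,0],
  ],
  rotation=[
    [0,0,0],
    [0,0,0],
    [0,0,0],
    [0,0,0],
    [0,0,0],
  ],
  grip=[1,1,1,1,1],
)

```text
time_s: 61.6
position: [0.4953, 0.1555, 0.0878]
tcp_rot: [[0.082, -0.0, 0.997], [-0.997, 0.0, 0.082], [-0.0, -1.0, -0.0]]
force: [-0.6, 0.4, -1.5]
opening: 0.157
```

arm_command(
  translation=[
    [0,0,0],
    [0,0,0],
    [0,0,0],
  ],
  rotation=[
    [0,0,0],
    [0,0,0],
    [0,0,0],
  ],
  grip=[1,1,1],
)

```text
time_s: 61.9
position: [0.4957, 0.155, 0.0885]
tcp_rot: [[0.081, 0.001, 0.997], [-0.997, 0.0, 0.081], [-0.0, -1.0, 0.001]]
force: [-0.4, -0.3, -0.9]
opening: 0.156
```

```bash
python3 -c "
from edge import *
plan([(CW(-.120,-.035,.086),4.715)])"
```

```text
[0.4957 0.155  0.0885] [-0.1358 -0.0353] 0.15646062226942517 61.9 4.633696129834018
T [-0.005, 0.031, 0.198] R [-0.001, -0.001, -0.0] rows>= 1
-- [0.5115 0.1567 0.086 ]
```

arm_command(
  translation=[
    [0,0.02,0],
    [0,0.035,0],
    [0,0.035,0],
  ],
  rotation=[
    [0,0,0],
    [0,0,0],
    [0,0,0],
  ],
  grip=[1,1,1],
)

```text
time_s: 62.2
position: [0.4951, 0.1549, 0.0849]
tcp_rot: [[0.081, -0.0, 0.997], [-0.997, -0.0, 0.081], [0.0, -1.0, -0.0]]
force: [0.3, 0.8, -1.1]
opening: 0.159
```

arm_command(
  translation=[
    [0,0.012,0],
    [0,0.012,0],
  ],
  rotation=[
    [0,0,0],
    [0,0,0],
  ],
  grip=[1,1],
)

```text
time_s: 62.4
position: [0.4952, 0.1549, 0.0846]
tcp_rot: [[0.081, 0.0, 0.997], [-0.997, -0.0, 0.081], [0.0, -1.0, 0.0]]
force: [-1.7, -0.3, 3.9]
opening: 0.158
```

arm_command(
  translation=[
    [0,0.01,0],
    [0,0.01,0],
  ],
  rotation=[
    [0,0,0],
    [0,0,0],
  ],
  grip=[1,1],
)

```text
time_s: 62.6
position: [0.4952, 0.1549, 0.0844]
tcp_rot: [[0.081, 0.0, 0.997], [-0.997, -0.0, 0.081], [0.0, -1.0, 0.0]]
force: [-3.9, -1.0, 9.5]
opening: 0.159
```

arm_command(
  translation=[
    [0,-0.026,0],
    [0,-0.026,0.06],
    [0,-0.026,0.13],
    [0,-0.026,0.2],
    [0,-0.026,0.2],
  ],
  rotation=[
    [0,0,0],
    [0,0,0],
    [0,0,0],
    [0,0,0],
    [0,0,0],
  ],
  grip=[1,1,1,1,1],
)

```text
time_s: 63.1
position: [0.5129, 0.1563, 0.0852]
tcp_rot: [[0.081, 0.002, 0.997], [-0.997, 0.0, 0.081], [-0.0, -1.0, 0.002]]
force: [-0.7, -0.5, -1.4]
opening: 0.158
```

arm_command(
  translation=[
    [0,0,0.03],
    [0,0,0.06],
    [0,0,0.09],
    [0,0,0.12],
    [0,0,0.12],
  ],
  rotation=[
    [0,0,0],
    [0,0,0],
    [0,0,0],
    [0,0,0],
    [0,0,0],
  ],
  grip=[1,1,1,1,1],
)

```text
time_s: 63.6
position: [0.5213, 0.1571, 0.0854]
tcp_rot: [[0.081, 0.001, 0.997], [-0.997, 0.0, 0.081], [-0.0, -1.0, 0.001]]
force: [0.1, -0.3, -0.6]
opening: 0.157
```

```bash
python3 -c "
from edge import *
print(bot.read_state()['force'])
plan([(CW(-.096,-.035,.0857),4.715)])"
```

```text
[0.5213 0.1571 0.0854] [-0.1101 -0.0354] 0.15746782372719853 63.6 4.638578134835292
[ 0.0915 -0.2678 -0.5717]
T [-0.005, -0.003, 0.177] R [-0.001, -0.001, -0.0] rows>= 1
-- [0.5354 0.1586 0.0857]
```

arm_command(
  translation=[
    [0,0,0.04],
    [0,0,0.08],
    [0,0,0.12],
    [0,0,0.15],
    [0,0,0.15],
  ],
  rotation=[
    [0,0,0],
    [0,0,0],
    [0,0,0],
    [0,0,0],
    [0,0,0],
  ],
  grip=[1,1,1,1,1],
)

```text
time_s: 64.1
position: [0.5334, 0.158, 0.0854]
tcp_rot: [[0.081, 0.001, 0.997], [-0.997, 0.0, 0.081], [-0.0, -1.0, 0.001]]
force: [0.3, 0.8, -1.5]
opening: 0.157
```

arm_command(
  translation=[
    [0,0,0.015],
    [0,0,0.025],
    [0,0,0.025],
  ],
  rotation=[
    [0,0,0],
    [0,0,0],
    [0,0,0],
  ],
  grip=[1,1,1],
)

```text
time_s: 64.4
position: [0.5348, 0.1582, 0.0854]
tcp_rot: [[0.081, -0.0, 0.997], [-0.997, -0.0, 0.081], [0.0, -1.0, -0.0]]
force: [-0.3, 0.2, -0.9]
opening: 0.156
```

arm_command(
  translation=[
    [0,0,0.015],
    [0,0,0.025],
    [0,0,0.025],
  ],
  rotation=[
    [0,0,0],
    [0,0,0],
    [0,0,0],
  ],
  grip=[1,1,1],
)

```text
time_s: 64.7
position: [0.535, 0.1583, 0.0851]
tcp_rot: [[0.081, -0.004, 0.997], [-0.997, -0.0, 0.081], [0.0, -1.0, -0.004]]
force: [-4.7, 0.2, 0.9]
opening: 0.155
```

```bash
python3 -c "from edge import *"
```

```text
[0.535  0.1583 0.0851] [-0.0964 -0.0353] 0.15503086986722162 64.7 4.64677870228847
```

arm_command(
  translation=[
    [0,0.008,-0.01],
    [0,0.014,-0.01],
    [0,0.014,-0.01],
  ],
  rotation=[
    [0,0,0],
    [0,0,0],
    [0,0,0],
  ],
  grip=[1,1,1],
)

```text
time_s: 65.0
position: [0.5349, 0.1582, 0.0847]
tcp_rot: [[0.081, -0.002, 0.997], [-0.997, -0.0, 0.081], [0.0, -1.0, -0.002]]
force: [-5.4, -0.7, 5.8]
opening: 0.153
```

arm_command(
  translation=[
    [0,0,0],
    [0,0,0],
    [0,0,0],
    [0,0,0],
    [0,0,0],
  ],
  rotation=[
    [0,0,0],
    [0,0,0],
    [0,0,0],
    [0,0,0],
    [0,0,0],
  ],
  grip=[-0.15,-0.15,-0.15,-0.15,-0.15],
)

```text
time_s: 65.5
position: [0.5366, 0.1583, 0.0842]
tcp_rot: [[0.081, 0.001, 0.997], [-0.997, 0.0, 0.081], [0.0, -1.0, 0.001]]
force: [0.0, -0.3, -0.3]
opening: 0.52
```

arm_command(
  translation=[
    [0,-0.15,0],
    [0,-0.5,0],
    [0,-1,0],
    [0,-1,0],
  ],
  rotation=[
    [0,0,0],
    [0,0,0],
    [0,0,0],
    [0,0,0],
  ],
  grip=[-0.15,-0.15,-0.15,-0.15],
)

```text
time_s: 65.9
position: [0.5398, 0.1588, 0.1698]
tcp_rot: [[0.081, 0.012, 0.997], [-0.997, 0.001, 0.081], [-0.0, -1.0, 0.012]]
force: [1.1, 0.9, 0.9]
opening: 0.575
```

arm_command(
  translation=[
    [0,-0.5,0],
    [0,-1,0],
    [0,-1,0],
    [0,-1,0],
  ],
  rotation=[
    [0,0,0],
    [0,0,0],
    [0,0,0],
    [0,0,0],
  ],
  grip=[-0.15,-0.15,-0.15,-0.15],
)

```text
time_s: 66.3
position: [0.5362, 0.1583, 0.2454]
tcp_rot: [[0.081, 0.003, 0.997], [-0.997, 0.0, 0.081], [0.0, -1.0, 0.003]]
force: [-0.9, -0.3, -0.3]
opening: 0.573
```

```bash
python3 -c "
from edge import *
c=snap('wrist','w15.png')
b=np.array([[-.012,-.06,.047],[.096,-.06,.051],[.096,-.01,.051],[.122,-.044,.051],[.122,-.026,.051]])
P=[CW(x-.096,y,z) for x,y,z in b]
im=cv2.resize(c['image'][60:240,220:460],None,fx=3.2,fy=3.2,interpolation=cv2.INTER_CUBIC)
for q in list(proj(c,P)): cv2.circle(im,tuple(((q-[220,60]+.5)*3.2).round().astype(int).tolist()),2,(0,0,255),-1)
for q in list(proj(c,[CW(-.104,-.07,.047),CW(-.104,0,.047),CW(0,-.07,.047)])): cv2.circle(im,tuple(((q-[220,60]+.5)*3.2).round().astype(int).tolist()),2,(0,255,0),-1)
cv2.imwrite('pics/w15c.png',im)"
```

```text
[0.5362 0.1583 0.2454] [-0.0952 -0.0354] 0.5726538985968195 66.3 4.642367328415527
```

View pics/w15c.png

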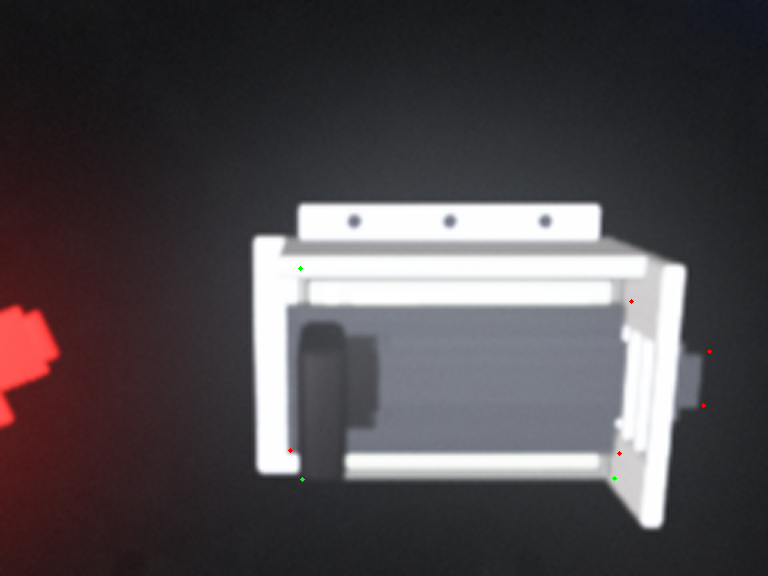

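```bash
python3 -c "
from edge import *
c=snap('top','t9.png')
for n,z in (('blade_grip',.073),('blade_tip',.049),('case1_c',.0065),('wb_c',.029)):
    for d in models.spot_point('top',n): print(n,round(d['conf'],2),WC(toplane(c,px(d['point']),z)[0]))
print(bot.hand_in())"
```

```text
[0.5353 0.1582 0.2441] [-0.0961 -0.0354] 0.5743323864940078 66.35 4.643939168263463
blade_grip 0.83 [-0.285  -0.2218]
blade_grip 0.71 [-0.276   0.1745]
blade_grip 0.57 [-0.3182 -0.0768]
blade_tip 0.96 [-0.3302 -0.3411]
blade_tip 0.96 [-0.351   0.0869]
wb_c 0.47 [-0.1305  0.3136]
the job is handed in; nothing more can be done
None
```

The job is done and handed in at about 66 s of the 210 s allowed; the hand-in gave no verdict.

**What I did:** I drew the blade out and laid it flat on the bench. I then stacked the three cases present, pushing each one first against the back wall and then against the side wall. Last, I laid the blade on top and slid its tongue through slot 3 until the shoulders met the wall, then released it and lifted the gripper clear.

**Checks that agreed:**
- **Cases:** Each case stopped at the same place with a clear rise in force: finger at x −115.5 mm (front push) and y −79.6 mm (side push) in the corner frame. That puts all three snug and square in the corner.
- **Blade:** It touched the pile at the expected height. The shoulders stopped at grip x ≈ −96 mm with about 5 N.
- **Last wrist picture:** The tongue is through the back wall and central. Its tip showed about 1.6 mm short of the predicted spot, which is close to the camera calibration error.

**Checks that failed or were weak:**
- **Final top-camera check:** The networks found no loose case left on the bench and the weighing bottle where it was. They did not find the placed blade: the hits they gave for it lie near where the look-alikes are.
- **First case:** One picture suggested gaps of about 1 mm before the final push. I judged the finished pile mainly by force and position after that.

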